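Key the pulley hubs and hang up the mallet

ROBOT

A 7-joint arm with a two-finger parallel gripper is mounted at the origin on the work surface. World frame = base frame: x ahead of the robot, y to its left, z up, the work surface at z = 0. Lengths are in m, angles in degrees, forces in N, time in s.
With the tool pointing down it reaches from about 0.35 to 0.9 m from the base axis. Payload 8.1 kg.
Tool frame: the origin (TCP) lies midway between the tips of the shut fingers; the grasp point (between the pads) lies 19 mm behind it; z points along the fingers, y is the direction in which the jaws open and shut (so a half turn about z gives the same grasp; the last joint's range is limited). The gripper opens to 92 mm and grips with 3 to 60 N. Pads are 19 mm wide; open, the fingers measure 130 mm over their backs; the gripper's body (75 mm by 190 mm) begins 47 mm behind the grasp point.
Start: joints at [-75.378, 24.895, 1.432, 90.138, -0.665, 64.973, -4.303], TCP at [0.219, 0.585, 0.227] pointing down, gripper open.
Joint ranges: [-149.89, 149.89], [-25.12, 119.58], [-72.63, 75.52], [4.76, 147.25], [-75.54, 255.54], [6.69, 114.76], [-157.13, 157.13]. Speed limits (degrees/s): [127.2, 127.2, 172.46, 172.46, 180, 180, 180].

INTERFACE

Orientations are given as a 3x3 rotation matrix whose columns are the frame's x, y, z axes.
In Python, from plant import * gives the robot as it stands.
- The arm moves only by the tool send_rows, never from a script. Its argument "commands" is a list of rows, each a list of 6 numbers: the shift along the tool's x, y, z in mm, then the turn, a rotation vector about the tool's x, y, z in rad. In form: [[dx, dy, dz, wx, wy, wz], ...]. A call has 1 to 12 rows; each row is the pose to reach, as a shift and turn from the pose commanded when the call began, along the tool's axes at that moment; what a row does not reach only later rows make up. A row lasts 1/8 s, in which the tool goes at most 62.5 mm and 10.7 degrees, less where a joint would pass 70% of its speed; a pose out of reach is approached as far as the arm can. A call with a gripper value outside its range is refused whole. "grip" is the opening, from 0 (shut) to 1 (fully open), set as the call begins (left out, the last holds). The fingers move at their own pace and stop on an object; "force" is the grip in N (left out, the last holds). Time passes only in rows, so rows that repeat a pose let the fingers close. It gives the time, the measured TCP pose, the force and the opening at its end, in the units of the state.
- sense(): the state, without advancing time (a new reading comes with each control period).
- camera(name): name is "scene" or "top"; returns a dict with "image" (420x560x3 uint8, red, green, blue), "depth" (420x560 float32, m along the optical axis (not along the pixel's ray), 0 where there is no reading), "fx", "fy", "cx", "cy" (pixels), "camera_from_world" (4x4, takes a point from world to camera coordinates). Camera axes: x right, y down, z forward; pixel columns grow to the right and rows downward; lengths in m; the calibration is good to about 2 mm. A picture is of the moment at which its call begins.
- hand_in(): hands the job in, once; it reports no verdict.
Trained networks look in a picture, given as the dict that the camera call returned (one of the last four; its "shot" number tells which), for a name from the list of things; names that differ only in an ending like _2 or _b are one class to them, and where a whole thing is asked for, a point or a joint stands for the part that bears it (a point fixed in the world has none). Each returns a list of dicts, best first, with "confidence" (0 to 1); they miss things now and then, are a little off and sometimes report something else, mostly with a low value. They report only what shows in the picture. A call takes as long as a camera call. They do not tell look-alikes from the thing itself.
- outline_of(name, picture): "region" (420x560 bool, what is visible of it) and "bbox" ([centre column, centre row, width, height] in pixels, round what is visible of it).
The state is a dict: "t": time; "joints": joint angles; "joint_vel": joint speeds; "effort": joint torques, N m; "eef_pos": TCP position; "orientation": TCP orientation; "wrist_force": force on the tool from outside, world axes, zero at the start; "moment": the same for the moment, N m; "grip_width": finger opening in m.
Only numpy, scipy, OpenCV 4.12 (cv2) and the standard library are available. Lean on these libraries where they do the work, as an engineer would, in place of code of your own. Each camera call takes 0.05 s, during which the arm holds its last target.

TASK

Fit every loose taper key into the pulley hub of its own colour: lay it in the keyseat, thin end first, slide it in, and tap it home with the mallet (do not ram it home with the gripper itself) until it is tight and its head is up against the hub. Then hang the mallet by its wire crook on the peg, easing it off so that it does not drop or swing off, and leave it hanging still; do not disturb the glass jars and the green tin.

Things in the scene. Friction and masses are not known exactly. Their poses are not given: they have to be found in the camera images.
- key_red: loose steel taper key, red head, 0.3 kg, goes in the red hub; may be absent. Origin on the underside below the shoulder (head's front face), x to the thin end, z up. Wedge x 0 to 88 mm, 28 wide, flat below, 18 high at the shoulder falling evenly to 12 at the thin end; head block x -26 to 0, 28 wide, 40 high. Starts flat on the bench
- hub_red: fixed hub on a stub shaft, red cap. Origin on the bench under the middle of its front face (to the robot), x into the hub, z up. Hub x 0 to 90 mm, 100 wide, cap top 120 high, spring bolts to 143, pulley behind to x 121. Shaft x -135 to 0 has an open keyseat on top: floor 70 high, 32 wide between walls 5 thick, 6 high. Base plate x -145 to 115, 110 wide
- hub_red_mouth (a point): middle of the keyseat floor at the red hub's front face, 70 mm high, axes as the hub's; a key fully home has origin and axes here. The key slides freely until 37 mm from home, then lifts the cap; the push needed grows to 10 to 20 N, the shoulder stops on the face, friction holds it
- cap_red: red sprung cap, roof of that hub's slot (32 mm wide): 15.5 mm over the floor at the mouth, falling 1 in 15 inwards like the key for 60 mm. Slides up 0 to 6 mm on a spring of about 1 N/mm (2.5 mm up with the key home); origin is the hub's plus that lift
- key_blue: loose steel taper key, blue head, 0.3 kg, goes in the blue hub; may be absent. Origin on the underside below the shoulder (head's front face), x to the thin end, z up. Wedge x 0 to 88 mm, 28 wide, flat below, 18 high at the shoulder falling evenly to 12 at the thin end; head block x -26 to 0, 28 wide, 40 high. Starts flat on the bench
- hub_blue: fixed hub on a stub shaft, blue cap. Origin on the bench under the middle of its front face (to the robot), x into the hub, z up. Hub x 0 to 90 mm, 100 wide, cap top 120 high, spring bolts to 143, pulley behind to x 121. Shaft x -135 to 0 has an open keyseat on top: floor 70 high, 32 wide between walls 5 thick, 6 high. Base plate x -145 to 115, 110 wide
- hub_blue_mouth (a point): middle of the keyseat floor at the blue hub's front face, 70 mm high, axes as the hub's; a key fully home has origin and axes here. The key slides freely until 37 mm from home, then lifts the cap; the push needed grows to 10 to 20 N, the shoulder stops on the face, friction holds it
- cap_blue: blue sprung cap, roof of that hub's slot (32 mm wide): 15.5 mm over the floor at the mouth, falling 1 in 15 inwards like the key for 60 mm. Slides up 0 to 6 mm on a spring of about 1 N/mm (2.5 mm up with the key home); origin is the hub's plus that lift
- key_yellow: loose steel taper key, yellow head, 0.3 kg, goes in the yellow hub; may be absent. Origin on the underside below the shoulder (head's front face), x to the thin end, z up. Wedge x 0 to 88 mm, 28 wide, flat below, 18 high at the shoulder falling evenly to 12 at the thin end; head block x -26 to 0, 28 wide, 40 high. Starts flat on the bench
- hub_yellow: fixed hub on a stub shaft, yellow cap. Origin on the bench under the middle of its front face (to the robot), x into the hub, z up. Hub x 0 to 90 mm, 100 wide, cap top 120 high, spring bolts to 143, pulley behind to x 121. Shaft x -135 to 0 has an open keyseat on top: floor 70 high, 32 wide between walls 5 thick, 6 high. Base plate x -145 to 115, 110 wide
- hub_yellow_mouth (a point): middle of the keyseat floor at the yellow hub's front face, 70 mm high, axes as the hub's; a key fully home has origin and axes here. The key slides freely until 37 mm from home, then lifts the cap; the push needed grows to 10 to 20 N, the shoulder stops on the face, friction holds it
- cap_yellow: yellow sprung cap, roof of that hub's slot (32 mm wide): 15.5 mm over the floor at the mouth, falling 1 in 15 inwards like the key for 60 mm. Slides up 0 to 6 mm on a spring of about 1 N/mm (2.5 mm up with the key home); origin is the hub's plus that lift
- mallet: loose mallet standing on its head, handle up, 0.42 kg. Origin under the middle of the head, z up the handle. Black head 80 mm in x (strikes with either end), 36 in y, 45 high; square handle 24 by 24 from 44 to 119 high. Off-centre 8 mm wire crook on the +y side: out level at 104 high to y 56, then down to 72 high; 40 mm gap to the handle, open below
- mallet_crook (a point): under the crook's level wire, 36 mm from the handle's axis (+y), 100 mm above the mallet's origin: rests on the peg's bar. Let go, the mallet leans about 30 to 35 degrees as its weight comes under the bar
- peg: fixed stand: origin at the foot of its post, 20 mm thick, 235 mm tall. A level steel bar 10 mm thick runs from the post along -x (towards the robot) at 205 mm height for 100 mm, then its tip turns up to 224 mm; foot plate 110 by 100 mm, 12 mm high
- peg_hang (a point): centre line of the peg's bar, 60 mm from the post's axis, 205 mm high; x along the bar towards the post
- jar_a: empty clear glass jar, 72 mm wide, 100 mm tall, bystander, origin under its centre
- jar_b: empty green glass jar, 72 mm wide, 100 mm tall, bystander, origin under its centre
- grease_tin: green tin, 72 mm wide, 85 mm tall, bystander, origin under its centre
Mind the look-alikes: they are no part of the job. What is shaped like the mallet but blue is not meant. Leave any purple look-alike of the key_blue alone.

How it is judged (in metres and radians):
On the way, in this order (a step that is already met when the one before it is completed fails the run):
1. every key lies in its own hub's keyseat with its thin end inside the hub (x of key_red in the frame of hub_red_mouth between -0.075 and 0.004 m and y of key_red in the frame of hub_red_mouth between -0.006 and 0.006 m and z of key_red in the frame of hub_red_mouth between -0.004 and 0.006 m and angle between the x axis of key_red and the x axis of hub_red_mouth, either way round below 0.12 rad and x of key_blue in the frame of hub_blue_mouth between -0.075 and 0.004 m and y of key_blue in the frame of hub_blue_mouth between -0.006 and 0.006 m and z of key_blue in the frame of hub_blue_mouth between -0.004 and 0.006 m and angle between the x axis of key_blue and the x axis of hub_blue_mouth, either way round below 0.12 rad and x of key_yellow in the frame of hub_yellow_mouth between -0.075 and 0.004 m and y of key_yellow in the frame of hub_yellow_mouth between -0.006 and 0.006 m and z of key_yellow in the frame of hub_yellow_mouth between -0.004 and 0.006 m and angle between the x axis of key_yellow and the x axis of hub_yellow_mouth, either way round below 0.12 rad), for 0.2 s.
2. every key is tapped home and tight (x of key_red in the frame of hub_red_mouth between -0.005 and 0.004 m and y of key_red in the frame of hub_red_mouth between -0.006 and 0.006 m and z of key_red in the frame of hub_red_mouth between -0.004 and 0.006 m and angle between the x axis of key_red and the x axis of hub_red_mouth, either way round below 0.12 rad and contact force between key_red and cap_red above 2.5 N and x of key_blue in the frame of hub_blue_mouth between -0.005 and 0.004 m and y of key_blue in the frame of hub_blue_mouth between -0.006 and 0.006 m and z of key_blue in the frame of hub_blue_mouth between -0.004 and 0.006 m and angle between the x axis of key_blue and the x axis of hub_blue_mouth, either way round below 0.12 rad and contact force between key_blue and cap_blue above 2.5 N and x of key_yellow in the frame of hub_yellow_mouth between -0.005 and 0.004 m and y of key_yellow in the frame of hub_yellow_mouth between -0.006 and 0.006 m and z of key_yellow in the frame of hub_yellow_mouth between -0.004 and 0.006 m and angle between the x axis of key_yellow and the x axis of hub_yellow_mouth, either way round below 0.12 rad and contact force between key_yellow and cap_yellow above 2.5 N), for 0.2 s.
At the end, for the whole second after the job is handed in: every key present is in the hub of its colour, its shoulder within 5 mm of the hub's face, straight in the slot, pressing on the sprung cap with more than 2.5 N; the mallet hangs by its crook on the peg's bar, clear of the bench, at rest (all of step 2 and contact force between mallet and peg above 1 N and distance between mallet_crook and peg_hang below 0.055 m and height (world z) of mallet above 0.07 m and linear speed of mallet below 0.03 m/s and angular speed of mallet below 0.3 rad/s); the robot touches nothing.
It fails at once if the gripper itself rams a key over the last 20 mm (more than 6 N on it) ((x of key_red in the frame of hub_red_mouth between -0.02 and 0.004 m and y of key_red in the frame of hub_red_mouth between -0.006 and 0.006 m and contact force between any of the fingers, the arm and key_red above 6 N) or (x of key_blue in the frame of hub_blue_mouth between -0.02 and 0.004 m and y of key_blue in the frame of hub_blue_mouth between -0.006 and 0.006 m and contact force between any of the fingers, the arm and key_blue above 6 N) or (x of key_yellow in the frame of hub_yellow_mouth between -0.02 and 0.004 m and y of key_yellow in the frame of hub_yellow_mouth between -0.006 and 0.006 m and contact force between any of the fingers, the arm and key_yellow above 6 N)).
It fails at once if a jar or the green tin is knocked over or pushed away more than 50 mm (distance of any of jar_a, jar_b, grease_tin from where it was at the start of the episode above 0.05 m or angle between any of jar_a, jar_b, grease_tin's own z axis and vertical above 0.5 rad).
It fails at once if the mallet swings hard on the peg, or is dropped onto it (faster than 0.8 m/s) (contact force between mallet and peg above 0.2 N and linear speed of mallet above 0.8 m/s).
Of key_red, key_blue, key_yellow only 2 to 3 are there at a start; the rules pass over those that are not, and their reading is None.
At some moment in a run one of key_red, key_blue, key_yellow may be knocked a few centimetres aside while the robot is not near it.
It also fails if it takes over 210 s, if anything falls off the work surface, if the arm or the gripper's body presses on something with over 40 N, if the wrist force passes 120 N, or if a joint passes its speed limit or range.

## Working session

There is one attempt and no reset: what is moved stays moved. The work goes in short steps, Python scripts to look and compute and a tool call to move; the robot and the scene stay as the last step left them, time stands still between calls to the robot, and variables do not carry over. Pictures are saved under pics/ and viewed, and the job is handed in when it is done.

Besides the shell and the picture viewer there is one more tool, called after "Call:" in YAML: its name, and indented under it one key for each argument. send_rows: Moves the arm, as the interface text tells. Its arguments: {"type":"object","properties":{"commands":{"type":"array"},"grip":{"type":"number"},"force":{"type":"number"}},"required":["commands"]}

```bash
ls; mkdir -p pics; python3 - <<'E'
from plant import *
import cv2, numpy as np
s=sense(); print(s)
for n in ("scene","top"):
    c=camera(n); cv2.imwrite(f"pics/{n}0.png",c["image"][:,:,::-1]); np.savez(f"{n}0.npz",**{k:v for k,v in c.items() if k!='shot'})
    print(n,c["fx"],c["cx"],c["cy"],c["camera_from_world"],c["shot"])
E
```

```text
pics
{'t': 0.0, 'joints': array([-75.37779806,  24.93814112,   1.43095557,  90.18992538,
        -0.66369311,  64.97506437,  -4.30498086]), 'joint_vel': array([ 0.0249007 , -0.06514993,  0.06794824, -0.0781026 ,  0.12728038,
        0.03012129,  0.06311042]), 'effort': array([ 2.78678311e-05, -6.67883849e+01,  9.84603725e-01, -3.14434040e+01,
       -6.05268474e-02,  4.34525299e-02,  1.64533758e-04]), 'eef_pos': array([0.21876227, 0.58489513, 0.22592115]), 'orientation': array([[-9.36632324e-01,  3.50313733e-01, -4.21885938e-04],
       [ 3.50313948e-01,  9.36630971e-01, -1.60059511e-03],
       [-1.65559011e-04, -1.64696164e-03, -9.99998630e-01]]), 'wrist_force': array([-0.22942449,  0.48328342,  0.11953967]), 'moment': array([ 0.0250363 , -0.01824196, -0.00915552]), 'grip_width': 0.09172443910111124}
scene 389.3548905675095 276.1494143041771 216.4078582158536 [[-0.54725313  0.83693198  0.00767309  0.31685622]
 [ 0.64725217  0.42900209 -0.63009669 -0.25643089]
 [-0.53063984 -0.33985596 -0.77647878  1.41722747]
 [ 0.          0.          0.          1.        ]] 1
top 453.25285311002517 278.430879233893 213.21567843218972 [[ 0.00350207 -0.99991226  0.01277495 -0.03373493]
 [-0.99800315 -0.0043005  -0.06301763  0.55863394]
 [ 0.06306704 -0.01252875 -0.99793065  1.28785264]
 [ 0.          0.          0.          1.        ]] 2
```

View pics/scene0.png

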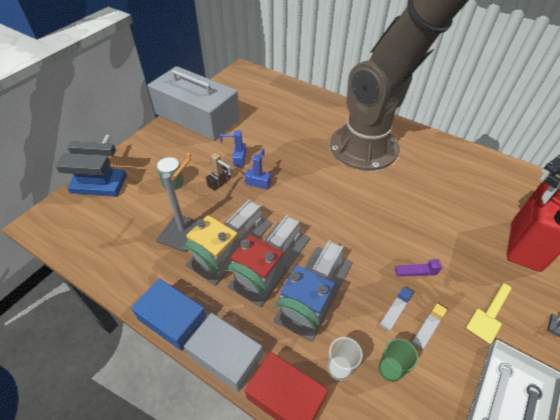

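View pics/top0.png

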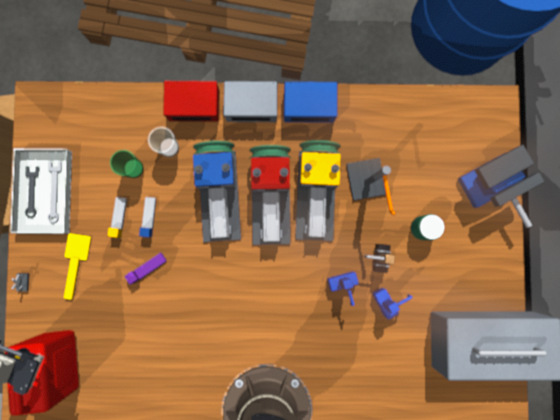

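```bash
cat > h.py <<'E'
from plant import *
import cv2, numpy as np
def deproj(c,u,v,d):
    p=np.array([(u-c["cx"])/c["fx"]*d,(v-c["cy"])/c["fy"]*d,d,1.0])
    return (np.linalg.inv(c["camera_from_world"])@p)[...,:3]
def cloud(c):
    v,u=np.mgrid[0:420,0:560]; d=c["depth"]
    P=np.stack([(u-c["cx"])/c["fx"]*d,(v-c["cy"])/c["fy"]*d,d,np.ones_like(d)],-1)
    W=P@np.linalg.inv(c["camera_from_world"]).T
    W=W[...,:3]; W[d<=0]=np.nan
    return W
def proj(c,p):
    q=c["camera_from_world"]@np.r_[p,1]; return c["fx"]*q[0]/q[2]+c["cx"],c["fy"]*q[1]/q[2]+c["cy"]
def crop(c,u0,u1,v0,v1,k,name):
    im=c["image"][v0:v1,u0:u1,::-1]; cv2.imwrite(name,cv2.resize(im,None,fx=k,fy=k,interpolation=cv2.INTER_CUBIC))
E
python3 - <<'E'
from h import *
cs={n:camera(n) for n in("scene","top")}
for n,c in cs.items():
    W=cloud(c)
    for name in ["key_red","key_blue","key_yellow","hub_red","hub_blue","hub_yellow","mallet","peg","jar_a","jar_b","grease_tin"]:
        for r in outline_of(name,c)[:3]:
            m=r["region"]; P=W[m]; P=P[~np.isnan(P[:,0])]
            print(n,name,round(r["confidence"],2),np.round(r["bbox"]),len(P),np.round(np.median(P,0),3) if len(P) else None, np.round(np.percentile(P,98,axis=0),3) if len(P) else None)
a=cs["scene"];crop(a,150,300,110,210,5,"pics/s1.png");crop(cs["top"],310,460,140,320,3,"pics/t1.png")
crop(a,370,470,230,360,4,"pics/s2.png");crop(cs["top"],90,200,180,300,5,"pics/t2.png")
E
```

```text
scene key_blue 0.9 [397. 309.  30.  44.] 524 [0.543 0.347 0.015] [0.604 0.362 0.041]
scene key_blue 0.62 [418. 267.  55.  15.] 553 [0.4   0.356 0.014] [0.44  0.399 0.041]
scene key_yellow 0.57 [428. 325.  34.  46.] 589 [0.545 0.432 0.015] [0.603 0.449 0.041]
scene hub_red 0.85 [269. 262.  86.  90.] 4015 [0.662 0.012 0.071] [0.73  0.049 0.138]
scene hub_blue 0.97 [312. 290.  80.  96.] 4119 [0.676 0.155 0.075] [0.74  0.202 0.139]
scene hub_yellow 0.88 [228. 242.  85.  77.] 3540 [ 0.677 -0.117  0.075] [ 0.744 -0.085  0.138]
scene hub_yellow 0.33 [268. 261.  80.  89.] 3856 [0.662 0.012 0.073] [0.73  0.049 0.138]
scene mallet 0.96 [234. 150.  31.  36.] 434 [ 0.317 -0.324  0.045] [ 0.345 -0.301  0.118]
scene mallet 0.82 [221. 173.  29.  37.] 667 [ 0.439 -0.313  0.041] [ 0.472 -0.266  0.117]
scene mallet 0.7 [258. 169.  23.  37.] 591 [ 0.375 -0.206  0.043] [ 0.392 -0.17   0.117]
scene peg 0.65 [178. 204.  44. 103.] 1288 [ 0.66  -0.283  0.012] [ 0.72  -0.238  0.232]
scene peg 0.17 [269. 262.  81.  85.] 3844 [0.662 0.012 0.073] [0.729 0.048 0.138]
scene jar_a 0.97 [399. 361.  42.  45.] 1201 [
[... 1558 characters left out ...]
0.435 -0.315  0.045] [ 0.469 -0.27   0.121]
top peg 0.17 [164. 142.  34.  32.] 697 [0.76  0.298 0.055] [0.786 0.322 0.102]
top jar_a 0.7 [216. 191.  50. 100.] 3960 [0.624 0.136 0.073] [0.742 0.193 0.138]
top jar_a 0.63 [127. 164.  36.  30.] 716 [0.693 0.404 0.058] [0.721 0.424 0.102]
top jar_a 0.57 [163. 143.  34.  31.] 709 [0.76  0.299 0.054] [0.786 0.342 0.102]
top jar_b 0.7 [216. 191.  50. 100.] 3960 [0.624 0.136 0.073] [0.742 0.193 0.138]
top jar_b 0.63 [127. 164.  36.  30.] 716 [0.693 0.404 0.058] [0.721 0.424 0.102]
top jar_b 0.57 [163. 143.  34.  31.] 709 [0.76  0.299 0.054] [0.786 0.342 0.102]
top grease_tin 0.67 [427. 228.  35.  21.] 683 [ 0.518 -0.439  0.082] [ 0.549 -0.416  0.088]
```

View pics/s1.png

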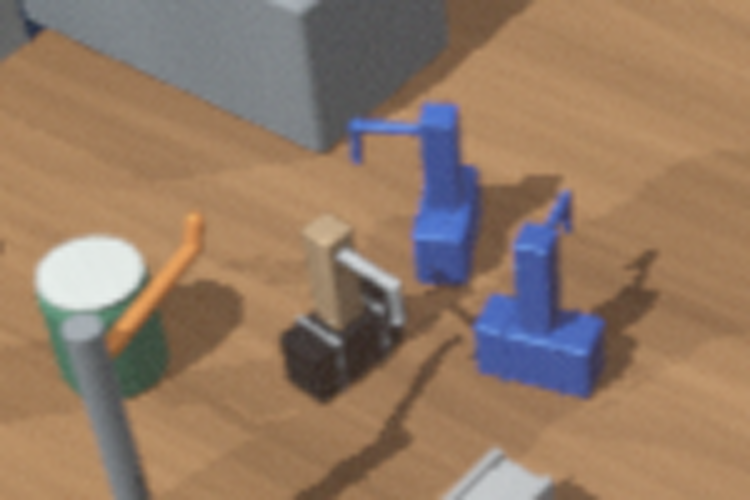

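View pics/t1.png

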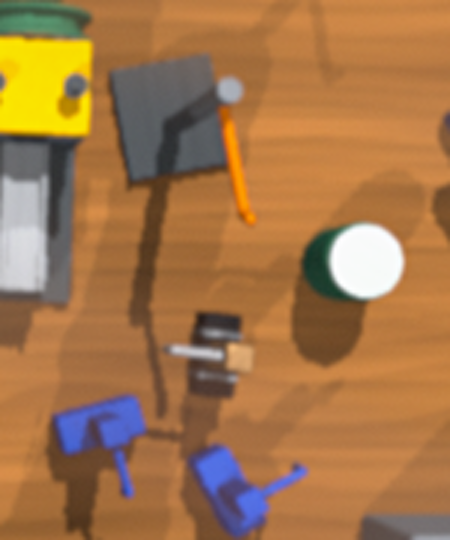

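View pics/s2.png

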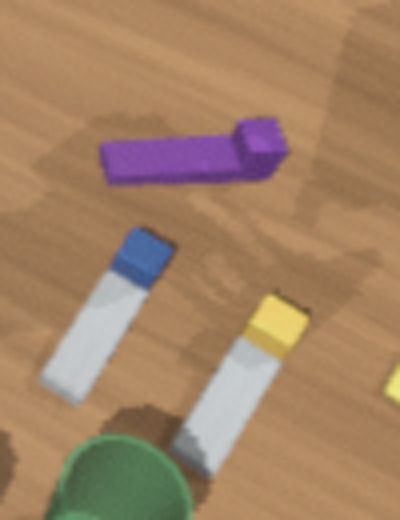

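View pics/t2.png

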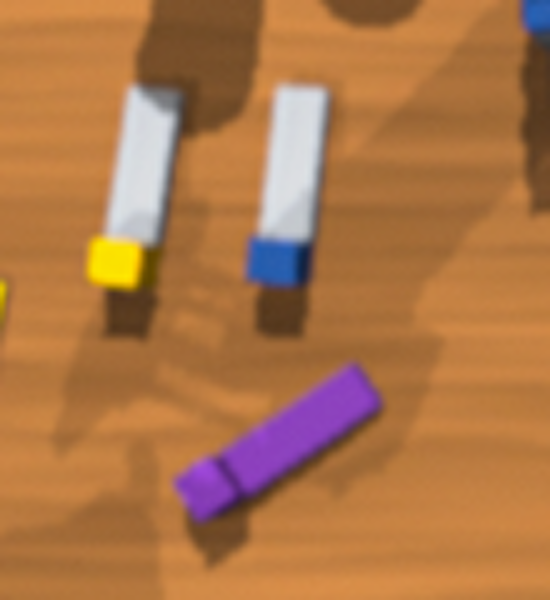

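```bash
cat >> h.py <<'E'
def rect(P):
    (c,s,a)=cv2.minAreaRect(P[:,:2].astype(np.float32)*1000)
    if s[0]<s[1]: s=(s[1],s[0]); a+=90
    a=(a+90)%180-90
    return np.round(c,1),np.round(s,1),round(a,2)
def box(W,x0,x1,y0,y1,z0,z1):
    m=(W[...,0]>x0)&(W[...,0]<x1)&(W[...,1]>y0)&(W[...,1]<y1)&(W[...,2]>z0)&(W[...,2]<z1)
    return m
E
python3 - <<'E'
from h import *
cs={n:camera(n) for n in("scene","top")}
for n,c in cs.items():
    W=cloud(c)
    for k,y in (("blue",.14),("red",0.0),("yellow",-.135)):
        m=box(W,.56,.80,y-.065,y+.075,.116,.124); P=W[m]
        print(n,k,"cap",len(P),rect(P),np.median(P[:,2]).round(4))
        m=box(W,.44,.60,y-.05,y+.05,.062,.082); P=W[m]
        print("   seat",len(P),rect(P),np.round(np.percentile(P[:,2],[5,50,95]),4))
        # centreline per x slice
        for x in np.arange(.49,.60,.02):
            Q=P[abs(P[:,0]-x)<.01]
            if len(Q)>5: print("     ",round(x,2),np.round([Q[:,1].min(),Q[:,1].max(),Q[:,1].mean()],4))
    hsv=cv2.cvtColor(c["image"],cv2.COLOR_RGB2HSV)
    for k,(y0,y1) in (("kblue",(.30,.38)),("kyel",(.39,.47))):
        P=W[box(W,.48,.64,y0,y1,.006,.05)]; H=W[box(W,.48,.64,y0,y1,.03,.05)]
        print(n,k,rect(P),"head",rect(H),H[:,2].mean(), "wedge", rect(W[box(W,.48,.64,y0,y1,.006,.022)]))
E
```

```text
scene blue cap 1367 (array([686.3, 149.2]), array([118. , 103.6]), 3.92) 0.1186
   seat 585 (array([544.9, 138.7]), array([112.6,  42.5]), 4.03) [0.0664 0.0693 0.0758]
      0.49 [0.1143 0.1562 0.1357]
      0.51 [0.1158 0.1579 0.1371]
      0.53 [0.1168 0.159  0.1376]
      0.55 [0.1179 0.1607 0.1394]
      0.57 [0.1196 0.1624 0.1417]
      0.59 [0.1209 0.1635 0.142 ]
scene red cap 1130 (array([676.2,  -4.3]), array([117.8, 104.4]), 0.3) 0.1186
   seat 540 (array([535.5,  -7.3]), array([114.8,  44.5]), 1.4) [0.0655 0.0694 0.0756]
      0.49 [-0.029   0.0138 -0.0076]
      0.51 [-0.03    0.0136 -0.0074]
      0.53 [-0.0282  0.0142 -0.0071]
      0.55 [-0.0284  0.0145 -0.0065]
      0.57 [-0.0284  0.0158 -0.0067]
      0.59 [-0.0265  0.0154 -0.0056]
scene yellow cap 1001 (array([ 688.8, -139.2]), array([116.6, 104.6]), -2.21) 0.1185
   seat 495 (array([ 545. , -134.5]), array([110. ,  44.7]), -1.35) [0.0651 0.0693 0.0755]
      0.49 [-0.1555 -0.1121 -0.1346]
      0.51 [-0.1551 -0.1113 -0.1338]
      0.53 [-0.1565 -0.1125 -0.1339]
      0.55 [-0.1559 -0.1125 -0.1352]
      0.57 [-0.15
[... 1306 characters left out ...]
(array([ 545.4, -137.2]), array([106.7,  42.3]), -1.9) [0.0655 0.0699 0.0772]
      0.49 [-0.1567 -0.1149 -0.1355]
      0.51 [-0.1565 -0.1149 -0.1362]
      0.53 [-0.1567 -0.1153 -0.1367]
      0.55 [-0.1569 -0.1174 -0.1376]
      0.57 [-0.1594 -0.1176 -0.1386]
      0.59 [-0.1597 -0.1176 -0.1389]
top kblue (array([557.9, 339.7]), array([136.6,  61. ]), -6.36) head (array([502.8, 347.5]), array([29.1, 22.6]), -89.75) 0.03864525082898337 wedge (array([559.4, 339.5]), array([133.4,  61. ]), -6.36)
top kyel (array([547.4, 440.5]), array([117.6,  50.7]), -5.8) head (array([501.3, 435.1]), array([27.4, 25.5]), 88.25) 0.038611540310575204 wedge (array([547.4, 440.5]), array([117.6,  50.7]), -5.8)
```

```bash
cat >> h.py <<'E'
def go(p,yaw,tilt=0,Rt=None):
    """rows numbers: tool y horizontal at world angle yaw(deg), z down; tilt (deg) about tool y after"""
    from scipy.spatial.transform import Rotation as R
    s=sense(); R0=s["orientation"]; p0=s["eef_pos"]
    if Rt is None:
        a=np.radians(yaw); y=np.array([np.cos(a),np.sin(a),0]); z=np.array([0,0,-1.]); x=np.cross(y,z)
        Rt=np.stack([x,y,z],1)@R.from_euler('y',tilt,degrees=True).as_matrix()
    d=R0.T@(np.array(p)-p0)*1000; w=R.from_matrix(R0.T@Rt).as_rotvec()
    print("at",np.round(p0,4),"shift",np.round(d,1).tolist(),"turn",np.round(w,4).tolist(), "t",round(s["t"],2),"joints",np.round(s["joints"],0), "F",np.round(s["wrist_force"],1),"w",round(s["grip_width"]*1000,1))
E
python3 -c "
from h import *
go([.503,.3485,.13],85.6)"
```

```text
at [0.2189 0.5854 0.2267] shift [-349.1, -122.4, 96.7] turn [0.0, -0.0, -0.281] t 1.4 joints [-75.  25.   1.  90.  -1.  65.  -4.] F [-0.3  0.2 -0.3] w 91.6
```

Call:
send_rows:
  commands:
    - [-349,-122,97,0,0,-0.281]
    - [-349,-122,97,0,0,-0.281]
    - [-349,-122,97,0,0,-0.281]
    - [-349,-122,97,0,0,-0.281]
    - [-349,-122,97,0,0,-0.281]
    - [-349,-122,97,0,0,-0.281]
    - [-349,-122,97,0,0,-0.281]
    - [-349,-122,97,0,0,-0.281]
    - [-349,-122,97,0,0,-0.281]
  grip: 0.6
  force: 50

```text
t: 2.52
eef_pos: [0.5018, 0.3507, 0.1301]
orientation: [[-0.997, 0.074, -0.0], [0.074, 0.997, 0.001], [0.0, 0.001, -1.0]]
wrist_force: [-0.3, 0.7, 1.0]
grip_width: 0.0551
```

```bash
python3 -c "
from h import *
c=camera('scene'); crop(c,330,480,180,360,3,'pics/a1.png')
c=camera('top'); crop(c,90,240,150,300,3,'pics/a2.png')
go([.503,.3485,.011],85.6)"
```

```text
at [0.5019 0.3506 0.1302] shift [-1.3, -2.2, 119.2] turn [0.0011, -0.0, 0.0026] t 2.62 joints [-41.  29.   2.  99.  -1.  53.  47.] F [-0.  -0.2  0.4] w 54.7
```

View pics/a1.png

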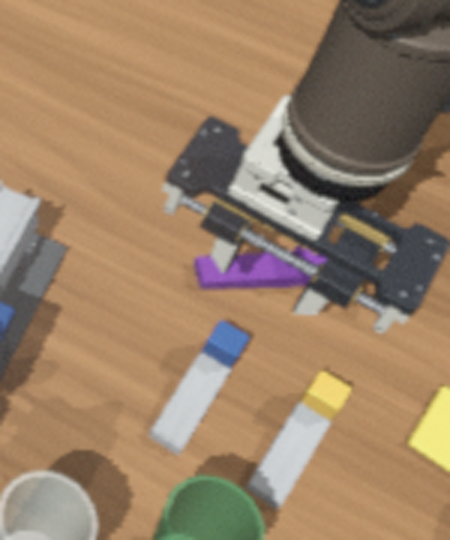

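View pics/a2.png

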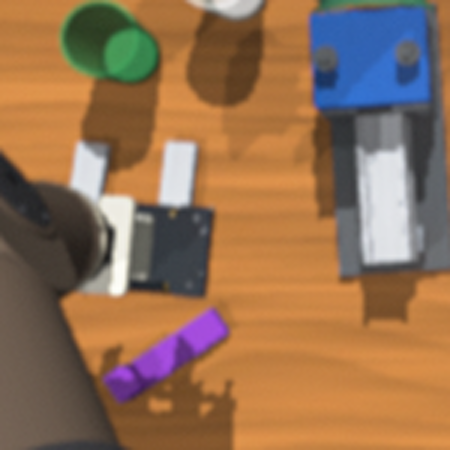

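Call:
send_rows:
  commands:
    - [-1,-2,50,0,0,0]
    - [-1,-2,90,0,0,0]
    - [-1,-2,105,0,0,0]
    - [-1,-2,113,0,0,0]
    - [-1,-2,119,0,0,0]
    - [-1,-2,119,0,0,0]

```text
t: 3.38
eef_pos: [0.5043, 0.3472, 0.0114]
orientation: [[-0.997, 0.077, 0.001], [0.077, 0.997, 0.001], [-0.001, 0.001, -1.0]]
wrist_force: [0.5, -0.8, 0.1]
grip_width: 0.0552
```

Call:
send_rows:
  commands:
    - [0,0,0,0,0,0]
    - [0,0,0,0,0,0]
    - [0,0,0,0,0,0]
    - [0,0,0,0,0,0]
    - [0,0,-20,0,0,0]
    - [0,0,-60,0,0,0]
    - [0,0,-110,0,0,0]
    - [0,0,-130,0,0,0]
    - [0,0,-130,0,0,0]
  grip: 0
  force: 50

```text
t: 4.5
eef_pos: [0.5044, 0.3472, 0.1419]
orientation: [[-0.997, 0.077, 0.002], [0.077, 0.997, 0.001], [-0.002, 0.002, -1.0]]
wrist_force: [-0.3, -0.6, -4.4]
grip_width: 0.0277
```

```bash
python3 -c "
from h import *
c=camera('scene'); crop(c,330,480,180,360,3,'pics/b1.png')
go([.503,.3485,.14],94.1)"
```

```text
at [0.5036 0.3466 0.1404] shift [0.8, 1.8, 0.4] turn [-0.0001, -0.0002, -0.1484] t 4.55 joints [-41.  28.   2.  98.  -1.  54.  47.] F [ 0.4 -0.2 -4.3] w 27.7
```

View pics/b1.png

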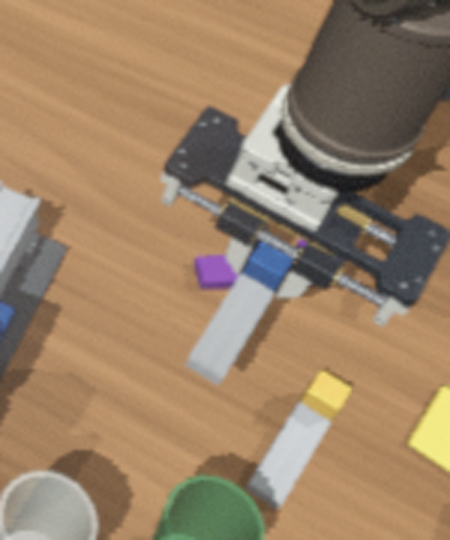

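```bash
cat >> h.py <<'E'
def inhand():
    s=sense();c=camera('scene');W=cloud(c);p=s["eef_pos"];R0=s["orientation"]
    L=(W-p)@R0*1000  # tool frame mm ; tool x = -key x
    L[...,0]*=-1; L[...,1:]*=-1   # kx, ky(-tooly... ), z up
    m=(abs(L[...,1])<22)&(L[...,0]>-30)&(L[...,0]<115)&(L[...,2]>-14)&(L[...,2]<9)
    P=L[m]; W2=P[(P[:,0]>16)]
    (cc,ss,a)=cv2.minAreaRect(W2[:,:2].astype(np.float32))
    print("wedge rect",np.round(cc,1),np.round(ss,1),a, "x range",np.percentile(W2[:,0],[1,99]).round(1))
    for x in range(20,105,10):
        q=W2[abs(W2[:,0]-x)<5]
        t=q[q[:,2]>np.percentile(q[:,2],60)] if len(q) else q
        if len(q): print(x,"y",q[:,1].min().round(1),q[:,1].max().round(1),"ztop",np.median(t[:,2]).round(1))
    return L
E
python3 -c "
from h import *
inhand()"
```

```text
wedge rect [58.9 -2. ] [27.7 85.2] 89.61687469482422 x range [ 17.  100.5]
20 y -15.2 12.0 ztop 6.6
30 y -15.6 11.5 ztop 5.4
40 y -15.7 11.8 ztop 4.9
50 y -15.4 12.0 ztop 4.4
60 y -15.8 11.6 ztop 3.8
70 y -15.9 11.7 ztop 3.4
80 y -15.6 11.3 ztop 1.7
90 y -16.0 11.4 ztop 1.5
100 y -16.0 11.6 ztop -0.3
```

```bash
python3 -c "
from h import *
go([.5141,.1344,.15],94.1)"
```

```text
at [0.5031 0.3463 0.1394] shift [-27.2, -210.4, -10.3] turn [-0.0012, -0.0016, -0.1485] t 4.6 joints [-41.  28.   2.  98.  -1.  54.  47.] F [-0.4 -0.3 -3.5] w 27.7
```

Call:
send_rows:
  commands:
    - [-27,-210,-30,0,0,-0.1485]
    - [-27,-210,-30,0,0,-0.1485]
    - [-27,-210,-30,0,0,-0.1485]
    - [-27,-210,-10,0,0,-0.1485]
    - [-27,-210,-10,0,0,-0.1485]
    - [-27,-210,-10,0,0,-0.1485]
    - [-27,-210,-10,0,0,-0.1485]

```text
t: 5.48
eef_pos: [0.5145, 0.1368, 0.1504]
orientation: [[-0.997, -0.074, -0.0], [-0.074, 0.997, 0.0], [0.0, 0.0, -1.0]]
wrist_force: [0.1, -0.2, -2.4]
grip_width: 0.0276
```

```bash
python3 - <<'E'
from h import *
P=[];
for i in range(3):
    c=camera('scene');P.append(sense()["eef_pos"])
print(np.round(P,4))
crop(c,260,380,190,340,4,'pics/c1.png')
W=cloud(c)
# key wedge line vs hub seat in scene
for x in np.arange(.545,.60,.01):
    q=W[box(W,x-.005,x+.005,.09,.19,.13,.165)]
    if len(q): print(round(x,3),"wedge y",q[:,1].min().round(4),q[:,1].max().round(4),"z",q[:,2].max().round(4))
q=W[box(W,.5,.65,.09,.19,.13,.165)];print(rect(q))
E
```

```text
[[0.5145 0.1367 0.1506]
 [0.5146 0.1365 0.1507]
 [0.5147 0.1363 0.1507]]
0.545 wedge y 0.1273 0.1554 z 0.1584
0.555 wedge y 0.1274 0.1564 z 0.1578
0.565 wedge y 0.1295 0.1575 z 0.1558
0.575 wedge y 0.1294 0.1579 z 0.1564
0.585 wedge y 0.13 0.1585 z 0.1559
0.595 wedge y 0.1317 0.159 z 0.1553
(array([569.1, 142.9]), array([94.1, 58.9]), 4.05)
```

View pics/c1.png

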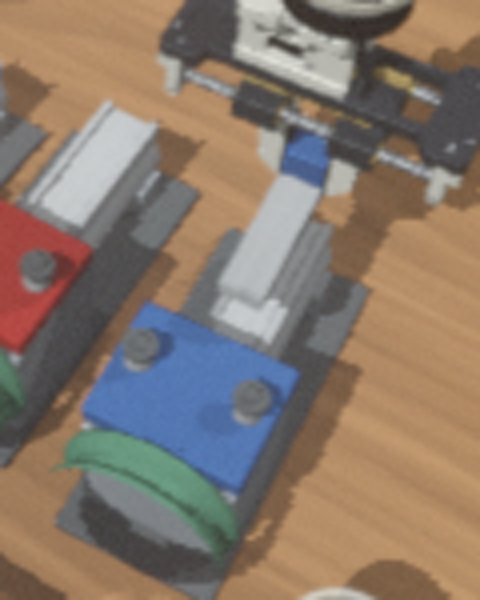

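Call:
send_rows:
  commands:
    - [0,-2.4,20,0,0,0]
    - [0,-2.4,45,0,0,0]
    - [0,-2.4,58,0,0,0]
    - [0,-2.4,58,0,0,0]
    - [0,-2.4,58,0,0,0]

```text
t: 6.25
eef_pos: [0.5154, 0.1333, 0.0934]
orientation: [[-0.997, -0.072, 0.001], [-0.072, 0.997, 0.0], [-0.001, 0.0, -1.0]]
wrist_force: [0.2, 0.1, -3.4]
grip_width: 0.028
```

```bash
python3 - <<'E'
from h import *
P=[];
for i in range(2):
    c=camera('scene');P.append(sense()["eef_pos"])
print(np.round(P,4))
crop(c,260,380,190,340,4,'pics/c2.png')
W=cloud(c)
for x in np.arange(.545,.60,.01):
    q=W[box(W,x-.005,x+.005,.09,.19,.084,.11)]
    if len(q): print(round(x,3),"wedge y",q[:,1].min().round(4),q[:,1].max().round(4),"z",q[:,2].max().round(4))
q=W[box(W,.5,.65,.09,.19,.084,.11)];print(rect(q))
E
```

```text
[[0.5155 0.1333 0.0936]
 [0.5155 0.1333 0.0936]]
0.545 wedge y 0.1231 0.1512 z 0.1018
0.555 wedge y 0.1251 0.1529 z 0.1007
0.565 wedge y 0.1255 0.1534 z 0.0994
0.575 wedge y 0.1267 0.1544 z 0.099
0.585 wedge y 0.1262 0.1549 z 0.0989
0.595 wedge y 0.1276 0.1556 z 0.0975
(array([569.1, 140. ]), array([92.3, 56.6]), 4.03)
```

View pics/c2.png

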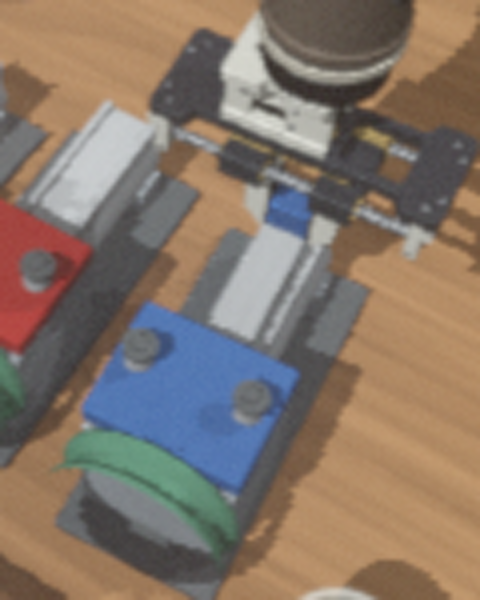

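Call:
send_rows:
  commands:
    - [0,0.7,5,0,0,0]
    - [0,0.7,9,0,0,0]
    - [0,0.7,10.5,0,0,0]
    - [0,0.7,11,0,0,0]
    - [0,0.7,11,0,0,0]

```text
t: 6.98
eef_pos: [0.5149, 0.1337, 0.0817]
orientation: [[-0.997, -0.072, 0.0], [-0.072, 0.997, 0.0], [-0.0, 0.0, -1.0]]
wrist_force: [0.4, 0.6, -4.1]
grip_width: 0.028
```

```bash
python3 - <<'E'
from h import *
P=[];
for i in range(2):
    c=camera('scene');P.append(sense()["eef_pos"])
print(np.round(P,4),sense()["wrist_force"])
crop(c,260,380,190,340,4,'pics/c3.png')
W=cloud(c)
for x in np.arange(.545,.60,.01):
    q=W[box(W,x-.005,x+.005,.09,.19,.079,.095)]
    if len(q): print(round(x,3),"wedge y",q[:,1].min().round(4),q[:,1].max().round(4),"z",q[:,2].max().round(4))
E
```

```text
[[0.5149 0.1337 0.0818]
 [0.5149 0.1337 0.0818]] [ 0.08289144 -0.5206028  -3.74741994]
0.545 wedge y 0.1242 0.1513 z 0.0889
0.555 wedge y 0.124 0.1534 z 0.0888
0.565 wedge y 0.1258 0.154 z 0.0891
0.575 wedge y 0.1268 0.1545 z 0.0867
0.585 wedge y 0.1278 0.1544 z 0.0867
0.595 wedge y 0.128 0.1561 z 0.0851
```

View pics/c3.png

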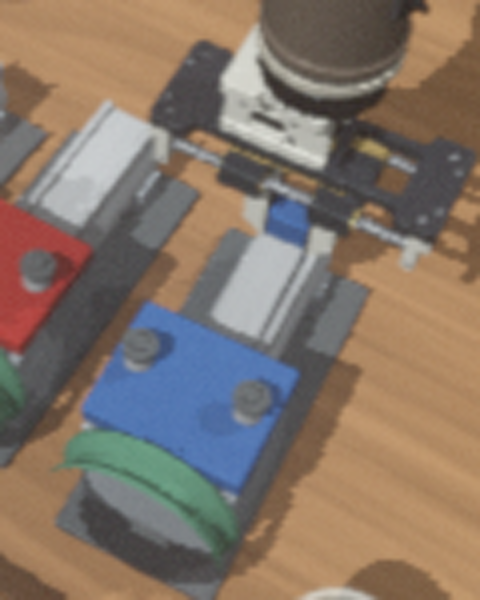

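Call:
send_rows:
  commands:
    - [-8,0,0,0,0,0]
    - [-18,0,0,0,0,0]
    - [-28,0,0,0,0,0]
    - [-38,0,0,0,0,0]
    - [-48,0,0,0,0,0]
    - [-52,0,0,0,0,0]
    - [-52,0,0,0,0,0]

```text
t: 7.95
eef_pos: [0.5668, 0.1374, 0.0816]
orientation: [[-0.997, -0.071, -0.0], [-0.071, 0.997, -0.0], [0.0, -0.0, -1.0]]
wrist_force: [-0.9, 0.8, -3.7]
grip_width: 0.0276
```

```bash
python3 - <<'E'
from h import *
P=[];
for i in range(2):
    c=camera('scene');P.append(sense()["eef_pos"])
print(np.round(P,4),sense()["wrist_force"])
crop(c,260,380,190,340,4,'pics/c4.png')
E
```

```text
[[0.5665 0.1374 0.0816]
 [0.5663 0.1374 0.0817]] [-0.95807793  0.56230361 -2.7688314 ]
```

View pics/c4.png

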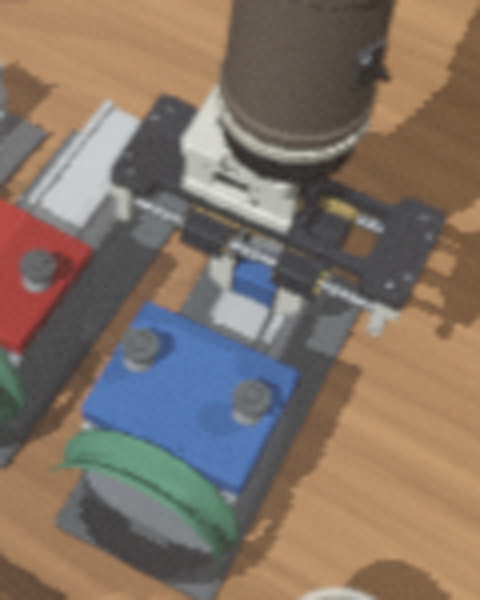

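Call:
send_rows:
  commands:
    - [0,0,0,0,0,0]
    - [0,0,0,0,0,0]
    - [0,0,0,0,0,0]
    - [0,0,-30,0,0,0]
    - [0,0,-80,0,0,0]
    - [0,0,-110,0,0,0]
    - [0,0,-110,0,0,0]
  grip: 0.6

```text
t: 8.93
eef_pos: [0.5683, 0.1379, 0.1946]
orientation: [[-0.997, -0.071, 0.005], [-0.071, 0.997, 0.002], [-0.005, 0.001, -1.0]]
wrist_force: [1.0, 0.2, -0.4]
grip_width: 0.0551
```

```bash
python3 - <<'E'
from h import *
c=camera('scene');W=cloud(c)
P=W[box(W,.48,.64,.39,.47,.006,.05)]; H=W[box(W,.48,.64,.39,.47,.03,.05)]
print("ykey",rect(P),rect(H))
H=W[box(W,.5,.65,.09,.19,.104,.117)];print("bluehead",rect(H))
go([.5035,.4365,.13],84)
E
```

```text
ykey (array([546.4, 433.2]), array([114.8,  27.9]), -6.08) (array([503.6, 437.5]), array([28.2, 27.3]), 80.97)
bluehead (array([610.4, 129. ]), array([102.1,  88.1]), 23.97)
at [0.5673 0.1376 0.1928] shift [42.4, 302.7, 62.9] turn [0.0009, 0.0023, 0.1763] t 8.97 joints [-20.  23.   2.  99.  -1.  58.  76.] F [ 0.3  0.3 -0.9] w 55.0
```

Call:
send_rows:
  commands:
    - [42,302,30,0,0,0.176]
    - [42,302,30,0,0,0.176]
    - [42,302,30,0,0,0.176]
    - [42,302,30,0,0,0.176]
    - [42,302,30,0,0,0.176]
    - [42,302,63,0,0,0.176]
    - [42,302,63,0,0,0.176]
    - [42,302,63,0,0,0.176]

```text
t: 9.98
eef_pos: [0.5038, 0.4344, 0.1289]
orientation: [[-0.994, 0.106, -0.0], [0.106, 0.994, -0.001], [-0.0, -0.001, -1.0]]
wrist_force: [0.2, -0.2, -0.0]
grip_width: 0.0548
```

```bash
python3 - <<'E'
from h import *
c=camera('scene');crop(c,250,480,160,360,3,'pics/d1.png')
go([.5035,.4355,.0114],84)
E
```

```text
at [0.5042 0.4347 0.1296] shift [0.9, 0.6, 118.2] turn [0.0003, 0.0009, -0.0015] t 10.03 joints [-46.  33.   1.  90.  -1.  56.  39.] F [ 0.  -1.1  0.4] w 55.4
```

View pics/d1.png

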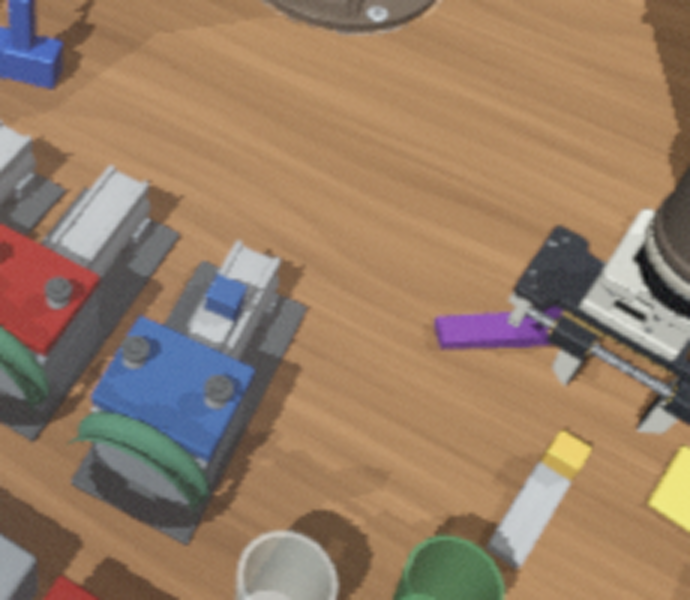

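Call:
send_rows:
  commands:
    - [0,0,50,0,0,0]
    - [0,0,90,0,0,0]
    - [0,0,105,0,0,0]
    - [0,0,113,0,0,0]
    - [0,0,118,0,0,0]
    - [0,0,118,0,0,0]

```text
t: 10.78
eef_pos: [0.5037, 0.4361, 0.0116]
orientation: [[-0.995, 0.104, 0.001], [0.104, 0.995, 0.001], [-0.001, 0.001, -1.0]]
wrist_force: [0.8, 0.6, 0.8]
grip_width: 0.055
```

Call:
send_rows:
  commands:
    - [0,0,0,0,0,0]
    - [0,0,0,0,0,0]
    - [0,0,0,0,0,0]
    - [0,0,0,0,0,0]
    - [0,0,-20,0,0,0]
    - [0,0,-60,0,0,0]
    - [0,0,-110,0,0,0]
    - [0,0,-160,0,0,0]
    - [0,0,-185,0,0,0]
    - [0,0,-185,0,0,0]
  grip: 0
  force: 50

```text
t: 12.02
eef_pos: [0.5041, 0.4364, 0.1989]
orientation: [[-0.995, 0.104, 0.003], [0.104, 0.995, 0.003], [-0.003, 0.004, -1.0]]
wrist_force: [0.4, 0.4, -4.2]
grip_width: 0.0276
```

```bash
python3 - <<'E'
from h import *
inhand()
a=np.radians(-2.2); m=np.array([.6288,-.1400]); d=-.1125
p=m+d*np.array([np.cos(a),np.sin(a)]); print(p)
go([*p,.20],87.8)
E
```

```text
wedge rect [58.6 -1.5] [28.1 85. ] 89.91458892822266 x range [ 17.4 100.2]
20 y -14.9 12.5 ztop 6.4
30 y -15.5 12.3 ztop 5.0
40 y -14.9 12.6 ztop 4.6
50 y -15.4 12.6 ztop 4.2
60 y -15.4 12.5 ztop 3.9
70 y -15.4 12.6 ztop 2.8
80 y -15.1 12.5 ztop 2.0
90 y -15.3 12.5 ztop 1.5
100 y -15.6 12.4 ztop -0.1
[ 0.51638292 -0.13568137]
at [0.5032 0.4356 0.1966] shift [-72.7, -566.8, -4.0] turn [0.001, 0.0008, -0.066] t 12.07 joints [-47.  30.   2.  86.  -1.  64.  39.] F [-1.   0.2 -4.2] w 27.6
```

Call:
send_rows:
  commands:
    - [-73,-567,-4,0,0,-0.066]
    - [-73,-567,-4,0,0,-0.066]
    - [-73,-567,-4,0,0,-0.066]
    - [-73,-567,-4,0,0,-0.066]
    - [-73,-567,-4,0,0,-0.066]
    - [-73,-567,-4,0,0,-0.066]
    - [-73,-567,-4,0,0,-0.066]
    - [-73,-567,-4,0,0,-0.066]
    - [-73,-567,-4,0,0,-0.066]
    - [-73,-567,-4,0,0,-0.066]
    - [-73,-567,47,0,0,-0.066]
    - [-73,-567,47,0,0,-0.066]

```text
t: 13.58
eef_pos: [0.513, -0.1346, 0.1448]
orientation: [[-0.999, 0.038, -0.009], [0.038, 0.999, 0.002], [0.009, 0.001, -1.0]]
wrist_force: [-1.0, 0.3, -3.6]
grip_width: 0.0277
```

```bash
cat >> h.py <<'E'
def wedge(xs,y0,y1,z0,z1,seat):
    # seat: (x,y,deg) centreline in scene frame
    P=[]
    for i in range(3): c=camera('scene');P.append(sense()["eef_pos"])
    print("tcp",np.round(P[-1],4)); W=cloud(c)
    for x in xs:
        q=W[box(W,x-.005,x+.005,y0,y1,z0,z1)]
        if len(q): 
            lo,hi=np.percentile(q[:,1],[1,99]); cy=(lo+hi)/2; sy=seat[1]+(x-seat[0])*np.tan(np.radians(seat[2]))
            print(round(x,3),"width",round((hi-lo)*1e3,1),"off mm",round((cy-sy)*1e3,1),"zmax",q[:,2].max().round(4))
    return c
E
python3 - <<'E'
from h import *
c=wedge(np.arange(.545,.6,.01),-.19,-.08,.13,.165,(.545,-.1345,-2.0))
crop(c,180,330,160,300,4,'pics/e1.png')
E
```

```text
tcp [ 0.5171 -0.1354  0.1495]
0.545 width 28.5 off mm 0.5 zmax 0.1558
0.555 width 28.8 off mm 0.2 zmax 0.155
0.565 width 25.9 off mm 2.2 zmax 0.1543
0.575 width 27.2 off mm 1.4 zmax 0.153
0.585 width 27.8 off mm 1.8 zmax 0.1538
0.595 width 28.2 off mm 1.5 zmax 0.1521
```

View pics/e1.png

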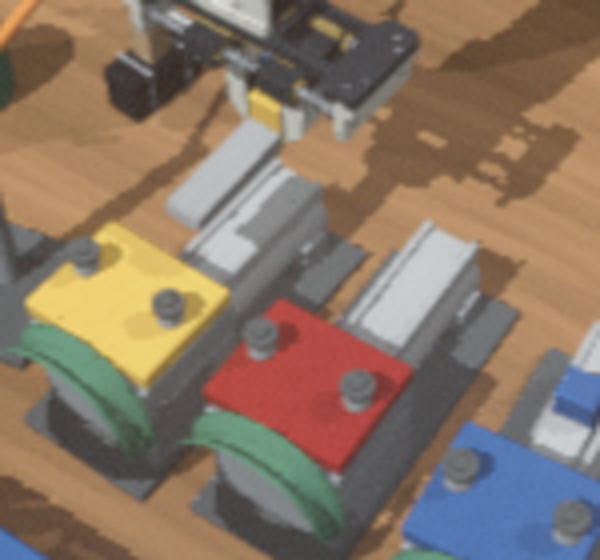

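Call:
send_rows:
  commands:
    - [0,-0.8,20,0,0,0]
    - [0,-0.8,42,0,0,0]
    - [0,-0.8,55,0,0,0]
    - [0,-0.8,55,0,0,0]
    - [0,-0.8,55,0,0,0]

```text
t: 14.35
eef_pos: [0.5174, -0.1368, 0.0947]
orientation: [[-0.999, 0.038, 0.002], [0.038, 0.999, -0.0], [-0.002, -0.0, -1.0]]
wrist_force: [-0.4, -0.0, -3.0]
grip_width: 0.0277
```

```bash

python3 - <<'E'
from h import *
c=wedge(np.arange(.545,.6,.01),-.19,-.08,.084,.115,(.545,-.1345,-2.0))
crop(c,180,330,160,300,4,'pics/e2.png')
print(sense()["orientation"].round(3))
E
```

```text
tcp [ 0.5172 -0.1368  0.0945]
0.545 width 28.0 off mm -0.2 zmax 0.1017
0.555 width 29.1 off mm -0.1 zmax 0.1009
0.565 width 29.0 off mm -0.3 zmax 0.1013
0.575 width 29.7 off mm -0.6 zmax 0.1007
0.585 width 29.0 off mm -0.5 zmax 0.1
0.595 width 27.6 off mm -0.7 zmax 0.0991
[[-0.999  0.038  0.001]
 [ 0.038  0.999 -0.   ]
 [-0.001 -0.    -1.   ]]
```

View pics/e2.png

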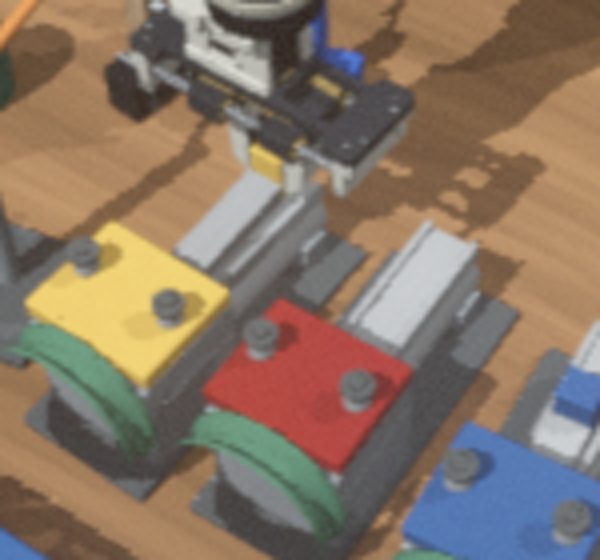

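Call:
send_rows:
  commands:
    - [0,0.6,6,0,0,0]
    - [0,0.6,10,0,0,0]
    - [0,0.6,12,0,0,0]
    - [0,0.6,12.5,0,0,0]
    - [0,0.6,12.5,0,0,0]

```text
t: 15.12
eef_pos: [0.5167, -0.1361, 0.0812]
orientation: [[-0.999, 0.038, 0.0], [0.038, 0.999, 0.0], [-0.0, 0.0, -1.0]]
wrist_force: [0.3, 0.1, -2.4]
grip_width: 0.0279
```

```bash

python3 - <<'E'
from h import *
c=wedge(np.arange(.545,.6,.01),-.19,-.08,.079,.115,(.545,-.1345,-2.0))
crop(c,180,330,160,300,4,'pics/e3.png')
print(sense()["wrist_force"].round(3))
E
```

```text
tcp [ 0.5168 -0.1361  0.0813]
0.545 width 25.9 off mm 1.0 zmax 0.0895
0.555 width 26.2 off mm 0.3 zmax 0.0878
0.565 width 28.4 off mm -0.0 zmax 0.0859
0.575 width 28.6 off mm 0.1 zmax 0.0872
0.585 width 28.9 off mm -0.5 zmax 0.0864
0.595 width 29.2 off mm -0.9 zmax 0.0863
[ 0.071 -0.172 -3.188]
```

View pics/e3.png

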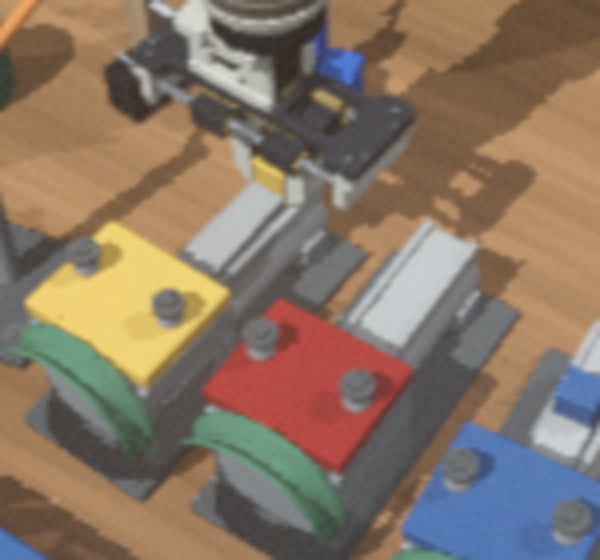

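Seated cleanly with no force; slide it in.

Call:
send_rows:
  commands:
    - [-8,0,0,0,0,0]
    - [-18,0,0,0,0,0]
    - [-28,0,0,0,0,0]
    - [-38,0,0,0,0,0]
    - [-48,0,0,0,0,0]
    - [-54,0,0,0,0,0]
    - [-54,0,0,0,0,0]

```text
t: 16.15
eef_pos: [0.571, -0.1381, 0.0811]
orientation: [[-0.999, 0.038, 0.0], [0.038, 0.999, -0.0], [-0.0, -0.0, -1.0]]
wrist_force: [-0.4, -0.4, -3.2]
grip_width: 0.0279
```

```bash

python3 - <<'E'
from h import *
c=camera("scene");s=sense();print(s["eef_pos"],s["wrist_force"])
crop(c,180,330,160,300,4,'pics/e4.png')
E
```

```text
[ 0.57057254 -0.13819804  0.08111722] [ 0.28183643  0.4263674  -2.30445443]
```

View pics/e4.png

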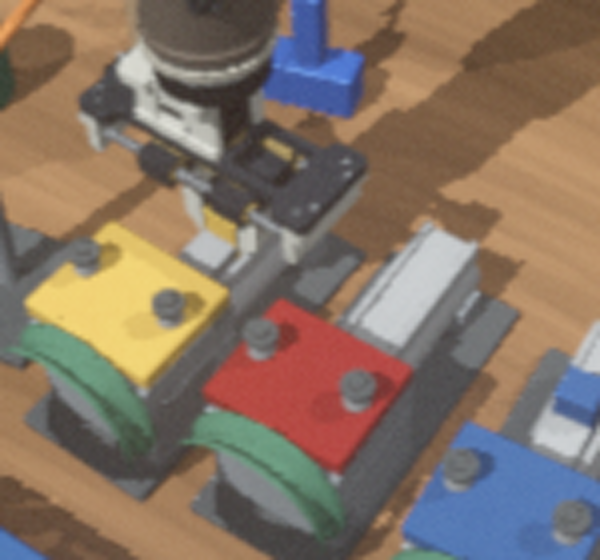

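Call:
send_rows:
  commands:
    - [0,0,0,0,0,0]
    - [0,0,0,0,0,0]
    - [0,0,0,0,0,0]
    - [0,0,-30,0,0,0]
    - [0,0,-80,0,0,0]
    - [0,0,-140,0,0,0]
    - [0,0,-140,0,0,0]
    - [0,0,-140,0,0,0]
  grip: 0.6

```text
t: 17.2
eef_pos: [0.5704, -0.138, 0.221]
orientation: [[-0.999, 0.038, 0.0], [0.038, 0.999, 0.0], [-0.0, 0.0, -1.0]]
wrist_force: [-0.1, -0.1, -0.4]
grip_width: 0.0551
```

```bash

python3 - <<'E'
from h import *
for n in ("scene","top"):
    c=camera(n); W=cloud(c)
    if n=="scene": crop(c,170,400,160,310,3,'pics/f1.png')
    else: crop(c,180,460,130,300,2.8,'pics/f2.png')
    h=W[box(W,.36,.50,-.40,-.23,.112,.126)]; print(n,"handle top",rect(h),len(h),np.median(h,0).round(4))
    h=W[box(W,.38,.50,-.36,-.23,.035,.052)]; print("head top",rect(h),len(h),np.median(h,0).round(4))
    h=W[box(W,.38,.50,-.36,-.23,.09,.110)]; print("crook", rect(h),len(h))
    h=W[box(W,.54,.70,-.36,-.26,.19,.226)]; print("bar",rect(h),len(h),np.percentile(h[:,2],[10,50,90]).round(4),h.min(0),h.max(0))
    h=W[box(W,.58,.72,-.36,-.22,.228,.245)]; print("posttop",rect(h),len(h),np.mean(h,0))
    h=W[box(W,.58,.76,-.36,-.22,.006,.017)]; print("foot",rect(h),len(h))
E
```

```text
scene handle top (array([0., 0.]), array([0., 0.]), 0.0) 0 [nan nan nan]
head top (array([ 438.7, -322.8]), array([68.6, 37.7]), -3.46) 100 [ 0.4581 -0.3218  0.0426]
crook (array([ 436.4, -270.9]), array([9.4, 3. ]), 59.73) 4
bar (array([ 604.6, -292.7]), array([119.1,  18.5]), 9.43) 203 [0.1996 0.2077 0.2202] [ 0.54603689 -0.31071739  0.19010682] [ 0.66275673 -0.27549022  0.22599001]
posttop (array([ 651.9, -286.4]), array([19.4, 19. ]), 36.53) 49 [ 0.65350878 -0.28605189  0.23265349]
foot (array([ 662.2, -285.9]), array([112.7, 100.8]), 11.43) 717
top handle top (array([ 432. , -323.1]), array([28.8, 23.6]), 82.22) 83 [ 0.4321 -0.3238  0.1172]
head top (array([ 431.4, -324.8]), array([80. , 36.9]), -7.99) 275 [ 0.4377 -0.3229  0.0433]
crook (array([ 431.9, -298.2]), array([35.2, 21.8]), 88.39) 47
bar (array([ 585. , -301.8]), array([85.6,  9.9]), 9.96) 128 [0.2048 0.2081 0.2162] [ 0.54283847 -0.31327572  0.20231065] [ 0.62779481 -0.29313041  0.22422834]
posttop (array([ 652. , -294.7]), array([19.7,  8.1]), 4.29) 25 [ 0.65153007 -0.29445516  0.23409561]
foot (array([ 697.4, -324.8]), array([215.9,  94.8]), 35.2) 20
  return _methods._mean(a, axis=axis, dtype=dtype,
  ret = um.true_divide(
```

View pics/f1.png

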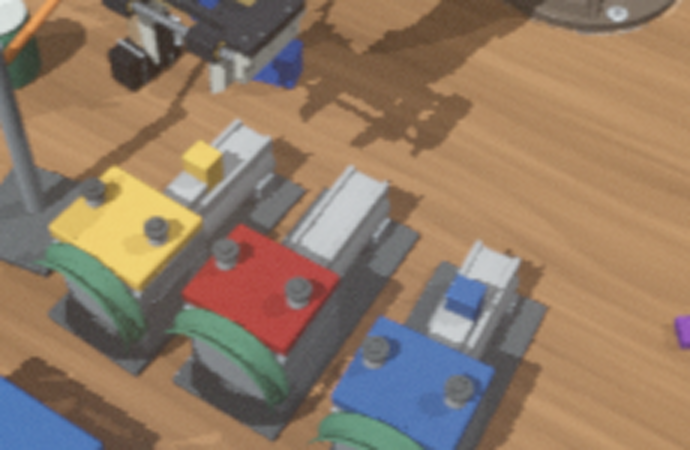

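View pics/f2.png

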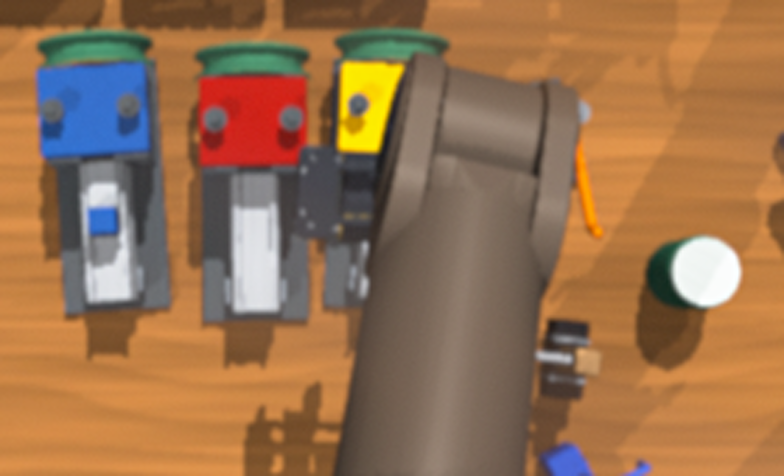

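```bash

python3 - <<'E'
from h import *
for n in ("scene0","top0"):
    c=dict(np.load(n+".npz")); W=cloud(c)
    h=W[box(W,.36,.50,-.40,-.23,.112,.126)]; print(n,"handle top",rect(h),len(h),np.median(h,0).round(4))
    h=W[box(W,.38,.50,-.37,-.255,.038,.052)]; print("head top",rect(h),len(h),np.median(h,0).round(4))
    h=W[box(W,.38,.50,-.36,-.23,.09,.110)]; print("crook", rect(h),len(h),h.min(0),h.max(0))
    h=W[box(W,.52,.645,-.36,-.22,.195,.212)]; print("bar",rect(h),len(h),np.polyfit(h[:,0],h[:,1],1),h.min(0),h.max(0))
    h=W[box(W,.52,.645,-.36,-.22,.213,.235)]; print("tip",len(h),h.mean(0))
    h=W[box(W,.58,.72,-.36,-.22,.228,.245)]; print("posttop",rect(h),len(h),np.mean(h,0))
    h=W[box(W,.58,.76,-.36,-.22,.006,.017)]; print("foot",rect(h),len(h))
E
python3 -c "
from h import *
go([.432,-.323,.25],-7)"
```

```text
scene0 handle top (array([ 432.8, -322.4]), array([25.3, 21.8]), 81.36) 46 [ 0.4343 -0.3197  0.1168]
head top (array([ 435.1, -321.5]), array([77. , 36.9]), -8.01) 153 [ 0.4456 -0.3159  0.0429]
crook (array([ 433. , -299.5]), array([73.5, 23.5]), -85.18) 80 [ 0.42234612 -0.33577316  0.09047264] [ 0.44612388 -0.26212132  0.10977132]
bar (array([ 597.4, -295.5]), array([96.6, 12.4]), 12.31) 112 [ 0.19691346 -0.41301178] [ 0.54997827 -0.31188202  0.19709137] [ 0.64383932 -0.28173832  0.21167845]
tip 16 [ 0.56746068 -0.30150225  0.22144396]
posttop (array([ 653. , -286.8]), array([19.5, 17.7]), -58.64) 46 [ 0.65275336 -0.28584152  0.2330204 ]
foot (array([ 663.8, -286.7]), array([112.1,  98.9]), 13.69) 713
top0 handle top (array([ 430.9, -325.6]), array([24.3, 23.6]), 88.7) 82 [ 0.432  -0.3245  0.1171]
head top (array([ 431.2, -324.8]), array([80.2, 37.8]), -9.31) 268 [ 0.4377 -0.3228  0.0436]
crook (array([ 432.5, -290.2]), array([50.7, 21.7]), 87.73) 64 [ 0.42063723 -0.31582248  0.09202116] [ 0.4423804  -0.26509204  0.10986957]
bar (array([ 597.8, -299.6]), array([98.3, 13.1]), 12.83) 150 [ 0.18671886 -0.41012506] [ 0.54870891 -0.31062992  0.19580213] [ 0.64486175 -0.28239387  0.21192633]
tip 30 [ 0.58204003 -0.30093062  0.22130311]
posttop (array([ 652. , -289.4]), array([18.7, 18.3]), 29.88) 57 [ 0.65168718 -0.28942352  0.23377247]
foot (array([ 686. , -283.3]), array([161.5,  99.9]), 9.81) 1065
at [ 0.5697 -0.1379  0.2198] shift [130.6, -190.2, -30.0] turn [-0.0018, -0.0021, 1.6546] t 17.3 joints [  1.  22.  11.  97.  -4.  62. 101.] F [ 0.3 -1.   0.5] w 55.2
```

Call:
send_rows:
  commands:
    - [131,-191,-30,0,0,1.65]
    - [131,-191,-30,0,0,1.65]
    - [131,-191,-30,0,0,1.65]
    - [131,-191,-30,0,0,1.65]
    - [131,-191,-30,0,0,1.65]
    - [131,-191,-30,0,0,1.65]
    - [131,-191,-30,0,0,1.65]
    - [131,-191,-30,0,0,1.65]
    - [131,-191,-30,0,0,1.65]
    - [131,-191,-30,0,0,1.65]
    - [131,-191,-30,0,0,1.65]
    - [131,-191,-30,0,0,1.65]

```text
t: 18.8
eef_pos: [0.4323, -0.324, 0.251]
orientation: [[0.115, 0.993, -0.0], [0.993, -0.115, 0.0], [0.0, -0.0, -1.0]]
wrist_force: [0.2, -0.2, 0.1]
grip_width: 0.0549
```

```bash

python3 - <<'E'
from h import *
go([.4315,-.3248,.14],-8.3)
c=camera("scene");crop(c,140,320,80,230,4,'pics/g1.png')
go([.4315,-.3248,.14],-8.3)
W=cloud(c);h=W[box(W,.38,.50,-.37,-.255,.038,.052)]; print("head top",rect(h),len(h))
E
```

```text
at [ 0.4323 -0.324   0.251 ] shift [-0.9, -0.7, 111.0] turn [-0.0004, -0.0001, 0.0291] t 18.8 joints [  5.  17.  35. 102. -11.  64.  36.] F [ 0.2 -0.2  0.1] w 54.9
at [ 0.4323 -0.324   0.2511] shift [-0.9, -0.7, 111.1] turn [-0.0002, -0.0001, 0.0287] t 18.85 joints [  5.  17.  35. 102. -11.  64.  36.] F [0.5 0.2 0.1] w 55.2
head top (array([ 434.4, -321.8]), array([76.1, 38.2]), -9.67) 156
```

View pics/g1.png

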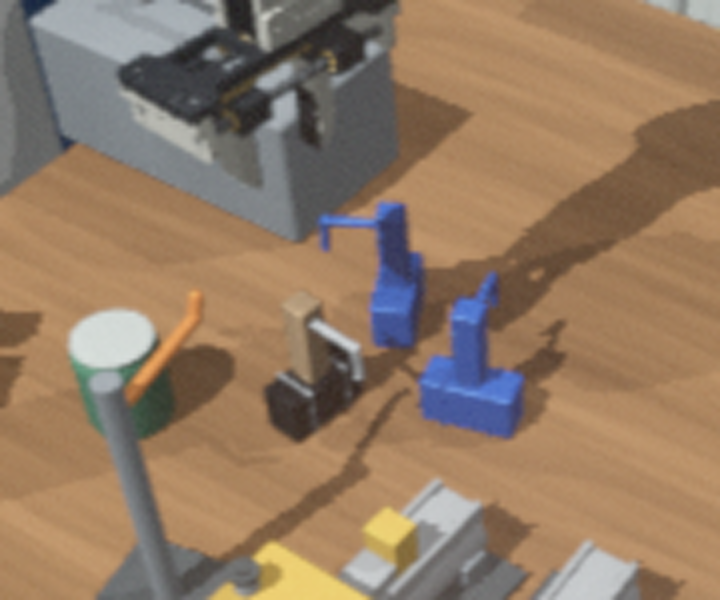

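Call:
send_rows:
  commands:
    - [-1,-1,50,0,0,0.03]
    - [-1,-1,100,0,0,0.03]
    - [-1,-1,140,0,0,0.03]
    - [-1,-1,165,0,0,0.03]
    - [-1,-1,180,0,0,0.03]
    - [-1,-1,184,0,0,0.03]
    - [-1,-1,184,0,0,0.03]

```text
t: 19.73
eef_pos: [0.4317, -0.3252, 0.0678]
orientation: [[0.147, 0.989, 0.001], [0.989, -0.147, -0.0], [-0.0, 0.001, -1.0]]
wrist_force: [0.1, 0.1, 0.5]
grip_width: 0.055
```

```bash

python3 - <<'E'
from h import *
c=camera("scene");crop(c,140,320,80,230,4,'pics/g2.png')
go([.4315,-.3248,.067],-8.3)
E
```

```text
at [ 0.4319 -0.3252  0.068 ] shift [0.4, -0.4, 1.0] turn [0.0013, 0.0004, -0.0026] t 19.77 joints [ 11.  30.  29. 114. -21.  41.  44.] F [-0.5 -0.1 -0.1] w 55.1
```

View pics/g2.png

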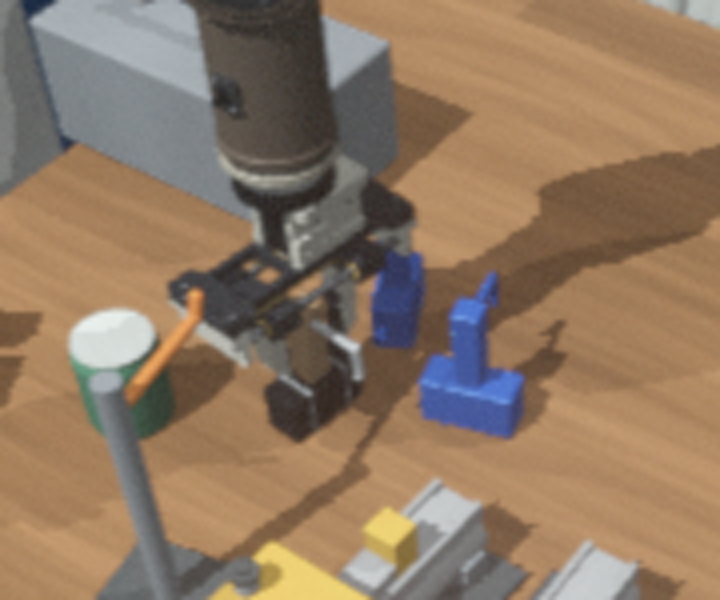

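Call:
send_rows:
  commands:
    - [0,0,0,0,0,0]
    - [0,0,0,0,0,0]
    - [0,0,0,0,0,0]
    - [0,0,0,0,0,0]
    - [0,0,0,0,0,0]
    - [0,0,-20,0,0,0]
    - [0,0,-60,0,0,0]
    - [0,0,-110,0,0,0]
    - [0,0,-150,0,0,0]
    - [0,0,-150,0,0,0]
    - [0,0,-150,0,0,0]
  grip: 0
  force: 60

```text
t: 21.15
eef_pos: [0.4305, -0.324, 0.2157]
orientation: [[0.147, 0.989, -0.002], [0.989, -0.147, 0.002], [0.001, -0.002, -1.0]]
wrist_force: [0.5, 1.0, -5.3]
grip_width: 0.0237
```

```bash

python3 - <<'E'
from h import *
c=camera("scene");crop(c,140,320,50,200,4,'pics/g3.png')
go([.4315,-.3248,.217],-8.3)
E
```

```text
at [ 0.4303 -0.3238  0.2154] shift [-0.8, 1.3, -1.6] turn [-0.0031, -0.0014, -0.0025] t 21.2 joints [  5.  19.  35. 105. -13.  60.  36.] F [ 1.1 -0.4 -4.5] w 23.9
```

View pics/g3.png

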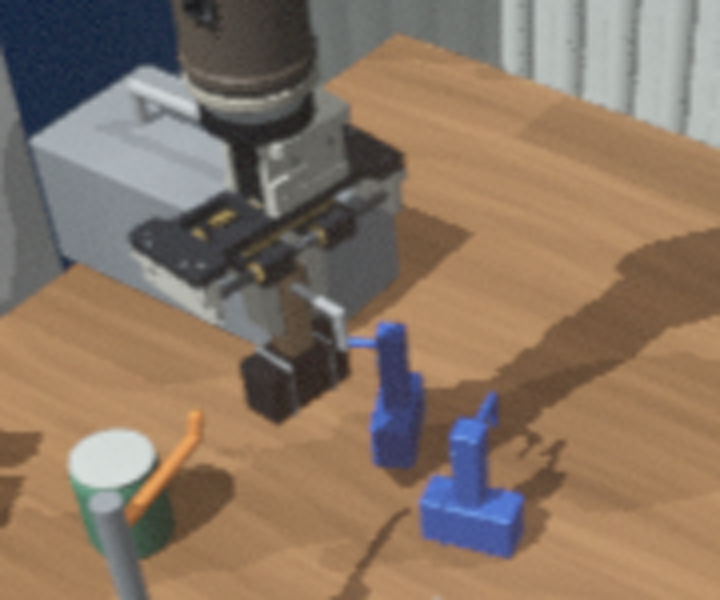

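```bash

python3 - <<'E'
from h import *
a=np.radians(-2.2); m=np.array([.6288,-.1400]); d=-.150
p=m+d*np.array([np.cos(a),np.sin(a)]); print(p)
go([*p,.225],-2.2)
E
```

```text
[ 0.47891056 -0.13424183]
at [ 0.4303 -0.3238  0.2154] shift [194.7, 20.2, -9.4] turn [-0.003, -0.0016, -0.109] t 21.2 joints [  5.  19.  35. 105. -13.  60.  36.] F [ 1.1 -0.4 -4.5] w 23.9
```

Call:
send_rows:
  commands:
    - [50,0,-10,0,0,0]
    - [100,5,-10,0,0,-0.05]
    - [150,15,-10,0,0,-0.109]
    - [195,20,-10,0,0,-0.109]
    - [195,20,-10,0,0,-0.109]
    - [195,20,-10,0,0,-0.109]

```text
t: 21.95
eef_pos: [0.4788, -0.1352, 0.226]
orientation: [[0.039, 0.999, -0.003], [0.999, -0.039, -0.0], [-0.0, -0.003, -1.0]]
wrist_force: [0.1, -0.9, -4.4]
grip_width: 0.0232
```

```bash

python3 - <<'E'
from h import *
c=camera("scene");c=camera("scene");crop(c,170,330,110,270,4,'pics/g4.png')
go([.4789,-.1342,.1495],-2.2)
W=cloud(c); s=sense()
L=(W-s["eef_pos"])@s["orientation"]*1000
# head top plane at tool z: mallet z45 -> +22.5
m=(abs(L[...,0])<25)&(abs(L[...,1])<50)&(L[...,2]>17)&(L[...,2]<28);P=L[m];print("head in tool",rect(P/1000),np.median(P[:,2]),len(P))
h=W[box(W,.5,.62,-.18,-.09,.104,.117)];print("yellow head",rect(h),len(h))
h=W[box(W,.5,.62,.09,.19,.104,.117)];print("blue head",rect(h),len(h))
E
```

```text
at [ 0.479  -0.1362  0.2265] shift [2.0, -0.0, 77.0] turn [-0.0015, 0.0005, -0.0022] t 22.05 joints [-15.  14.  30. 109.  -8.  59.  16.] F [-0.2 -0.9 -3.7] w 23.8
head in tool (array([3.7, 0.2]), array([78.1, 34.6]), -87.94) 24.33606609260906 192
yellow head (array([ 570.3, -134.6]), array([26.8, 26.1]), 89.05) 80
blue head (array([566.3, 139.6]), array([28. , 27.8]), 2.96) 103
```

View pics/g4.png

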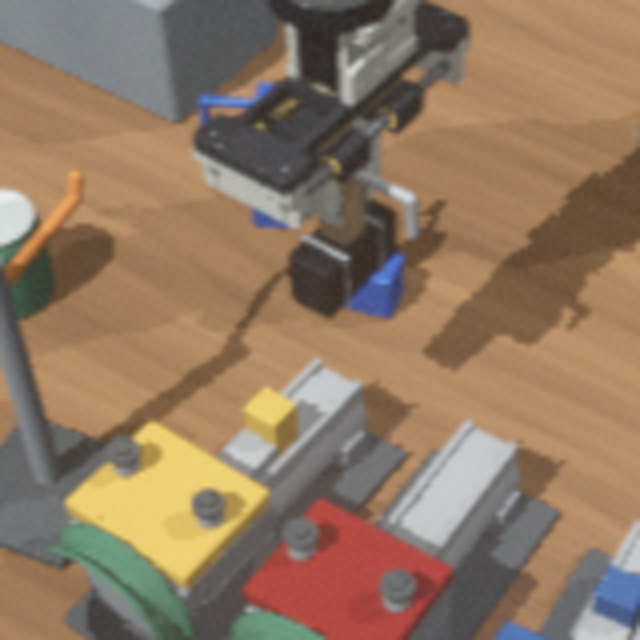

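Call:
send_rows:
  commands:
    - [1.5,0,30,0,0,0]
    - [1.5,0,60,0,0,0]
    - [1.5,0,74,0,0,0]
    - [1.5,0,77,0,0,0]
    - [1.5,0,77,0,0,0]

```text
t: 22.68
eef_pos: [0.4803, -0.1339, 0.1508]
orientation: [[0.039, 0.999, 0.001], [0.999, -0.039, -0.0], [-0.0, 0.001, -1.0]]
wrist_force: [-0.4, -0.0, -4.7]
grip_width: 0.0237
```

```bash

python3 - <<'E'
from h import *
c=camera("scene");c=camera("scene");crop(c,170,330,110,270,4,'pics/g5.png')
go([.4789,-.1342,.1495],-2.2)
E
```

```text
at [ 0.4805 -0.1337  0.1511] shift [-0.6, -1.6, 1.6] turn [0.0016, 0.0, -0.0003] t 22.77 joints [-13.  19.  29. 115. -12.  49.  20.] F [-0.6  0.5 -3.7] w 23.6
```

View pics/g5.png

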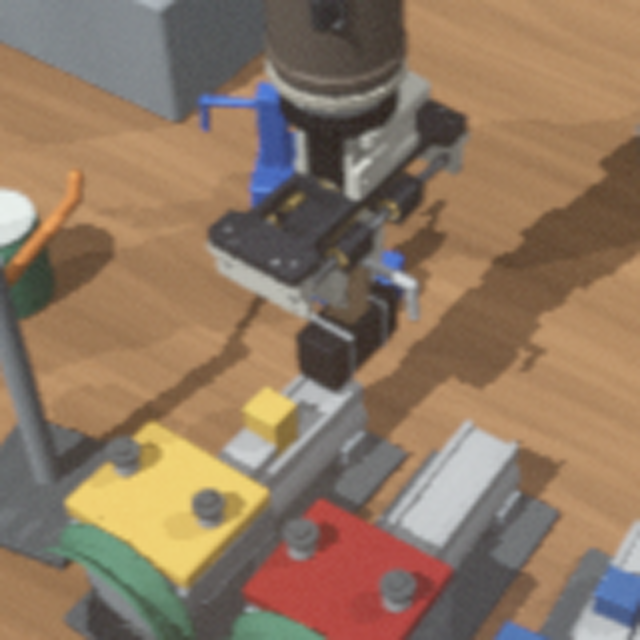

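Call:
send_rows:
  commands:
    - [0,15,0,0,0,0]
    - [0,32,0,0,0,0]
    - [0,48,0,0,0,0]
    - [0,62,0,0,0,0]
    - [0,50,0,0,0,0]
    - [0,30,0,0,0,0]
    - [0,30,0,0,0,0]

```text
t: 23.65
eef_pos: [0.5077, -0.1347, 0.1502]
orientation: [[0.04, 0.999, -0.001], [0.999, -0.04, 0.001], [0.001, -0.001, -1.0]]
wrist_force: [1.1, -0.9, -4.8]
grip_width: 0.0239
```

```bash
cat >> h.py <<'E'
def chk(col,name):
    c=camera("scene");W=cloud(c);crop(c,*( (170,330,110,270) if col=='y' else (260,420,150,310)),4,name)
    y0,y1=(-.18,-.09) if col=='y' else (.09,.19)
    h=W[box(W,.5,.62,y0,y1,.104,.117)]; hsv=cv2.cvtColor(c["image"],cv2.COLOR_RGB2HSV)
    m=box(W,.5,.622,y0,y1,.098,.117)&(hsv[...,1]>110); h=W[m]
    print("key head",rect(h),len(h),h.min(0).round(4),h.max(0).round(4))
    s=sense(); L=(W-s["eef_pos"])@s["orientation"]*1000
    m=(abs(L[...,0])<25)&(abs(L[...,1])<50)&(L[...,2]>17)&(L[...,2]<30);P=L[m];print("head in tool",rect(P/1000),np.polyfit(P[:,1],P[:,2],1).round(3),len(P))
    print("tcp",s["eef_pos"].round(4),"F",s["wrist_force"].round(1),"t",s["t"])
E
python3 -c "
from h import *
chk('y','pics/g6.png')"
```

```text
key head (array([ 596.5, -135.8]), array([28.9, 25. ]), 83.65) 97 [ 0.5831 -0.1513  0.0981] [ 0.6101 -0.1215  0.1118]
head in tool (array([ 1.4, -1.7]), array([80.4, 39. ]), -90.0) [1.400e-02 2.447e+01] 206
tcp [ 0.509  -0.1346  0.1504] F [ 0.6  0.6 -4.8] t 23.7
```

View pics/g6.png

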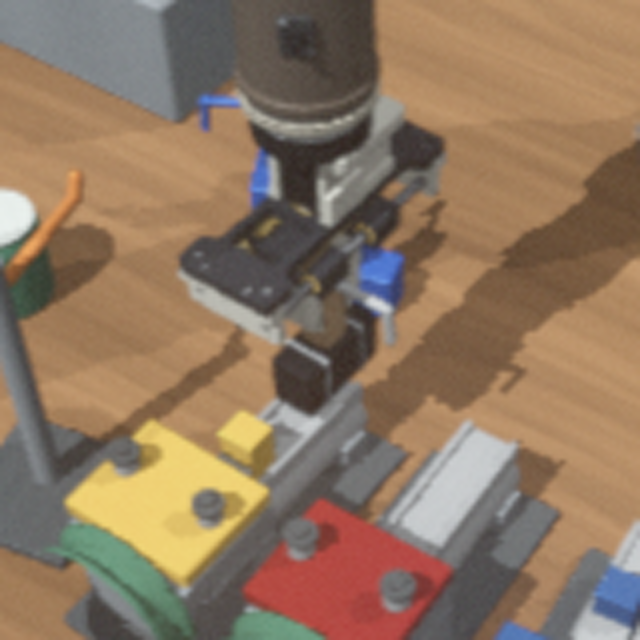

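Call:
send_rows:
  commands:
    - [0,18,0,0,0,0]
    - [0,34,0,0,0,0]
    - [0,46,0,0,0,0]
    - [0,35,0,0,0,0]
    - [0,20,0,0,0,0]
    - [0,20,0,0,0,0]

```text
t: 24.45
eef_pos: [0.5277, -0.1354, 0.1503]
orientation: [[0.04, 0.999, -0.001], [0.999, -0.04, 0.001], [0.001, -0.001, -1.0]]
wrist_force: [0.0, -0.2, -4.0]
grip_width: 0.0237
```

```bash
python3 -c "
from h import *
chk('y','pics/g7.png')"
```

```text
key head (array([ 608.1, -136.4]), array([27.9, 25.9]), -89.96) 93 [ 0.5952 -0.1503  0.0984] [ 0.6211 -0.1224  0.1122]
head in tool (array([ 3.6, -0.9]), array([79.9, 36.9]), -86.51) [2.0000e-03 2.4495e+01] 211
tcp [ 0.5289 -0.1353  0.1505] F [ 0.3  0.5 -4.3] t 24.5
```

View pics/g7.png

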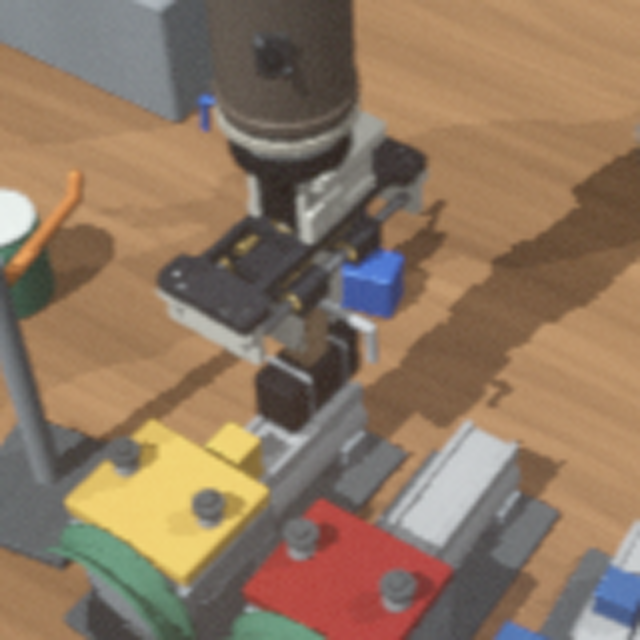

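Call:
send_rows:
  commands:
    - [0,12,0,0,0,0]
    - [0,26,0,0,0,0]
    - [0,36,0,0,0,0]
    - [0,25,0,0,0,0]
    - [0,5,0,0,0,0]
    - [0,0,0,0,0,0]

```text
t: 25.25
eef_pos: [0.5295, -0.1355, 0.1502]
orientation: [[0.039, 0.999, 0.0], [0.999, -0.039, 0.0], [0.0, 0.0, -1.0]]
wrist_force: [-0.2, 0.9, -3.2]
grip_width: 0.0238
```

```bash
sed -i 's/\.622,y0/.632,y0/' h.py; python3 -c "
from h import *
chk('y','pics/g8.png')"
```

```text
key head (array([ 614.3, -137.2]), array([27.8, 22.8]), 87.44) 68 [ 0.6026 -0.1513  0.0983] [ 0.6255 -0.1231  0.1136]
head in tool (array([2.6, 0.4]), array([79.3, 37.4]), 89.95) [1.2000e-02 2.4675e+01] 212
tcp [ 0.5295 -0.1355  0.1504] F [-0.9  0.2 -4.9] t 25.3
```

View pics/g8.png

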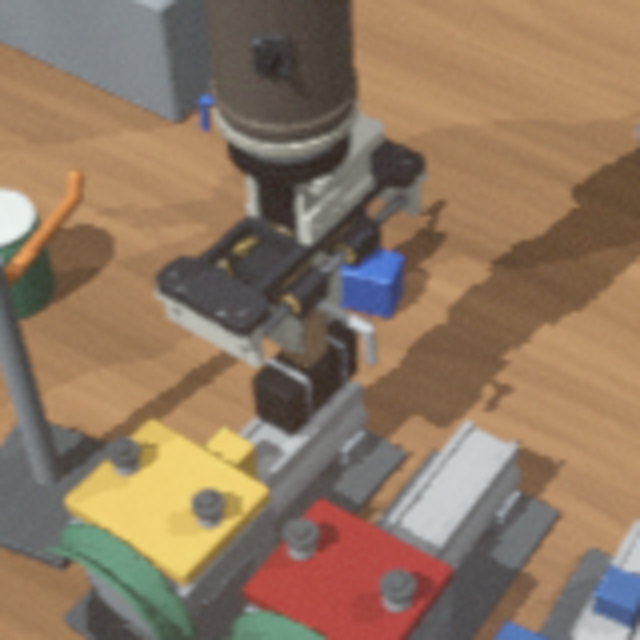

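Call:
send_rows:
  commands:
    - [0,12,0,0,0,0]
    - [0,26,0,0,0,0]
    - [0,39,0,0,0,0]

```text
t: 25.68
eef_pos: [0.5639, -0.1366, 0.1488]
orientation: [[0.039, 0.999, -0.013], [0.999, -0.039, 0.002], [0.002, -0.013, -1.0]]
wrist_force: [-38.7, 3.1, 15.5]
grip_width: 0.0239
```

Call:
send_rows:
  commands:
    - [0,-15,0,0,0,0]
    - [0,-45,0,0,0,0]
    - [0,-60,0,0,0,0]
    - [0,-60,0,0,0,0]

```text
t: 26.18
eef_pos: [0.5089, -0.1345, 0.1505]
orientation: [[0.039, 0.999, 0.001], [0.999, -0.039, 0.0], [0.0, 0.001, -1.0]]
wrist_force: [0.1, 0.3, -4.0]
grip_width: 0.0238
```

```bash
python3 -c "
from h import *
chk('y','pics/g9.png')
c=camera('scene');W=cloud(c)
for k,y in (('blue',.147),('red',-.004),('yellow',-.139)):
    P=W[box(W,.64,.70,y-.04,y+.04,.112,.128)]; print(k,'cap z',np.median(P[:,2]).round(4))
"
```

```text
key head (array([ 615.4, -129.7]), array([42.6, 23.5]), 81.64) 69 [ 0.603  -0.1505  0.0995] [ 0.6301 -0.1103  0.1165]
head in tool (array([ 2.1, -1.6]), array([80. , 38.1]), -88.17) [3.0000e-03 2.4626e+01] 204
tcp [ 0.5099 -0.1345  0.1507] F [-0.4  0.8 -4.9] t 26.225
blue cap z 0.1185
red cap z 0.1186
yellow cap z 0.121
```

View pics/g9.png

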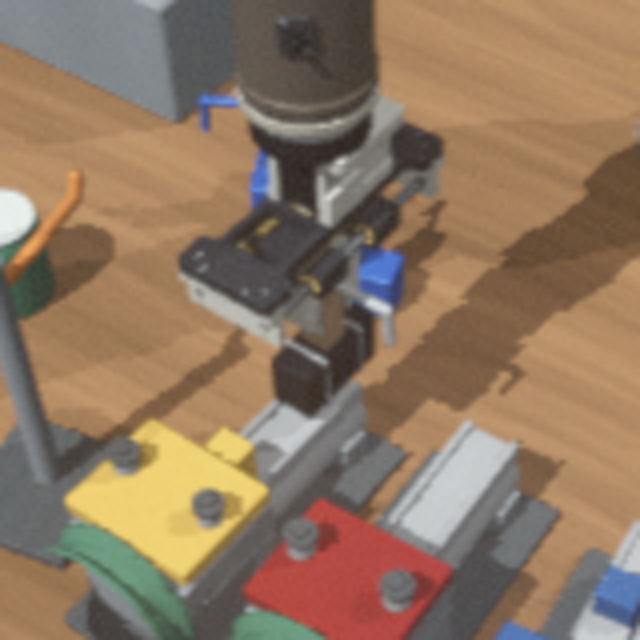

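```bash

python3 - <<'E'
from h import *
a=np.radians(4.1); m=np.array([.6263,.1424]); d=-.150
p=m+d*np.array([np.cos(a),np.sin(a)]); print(p)
go([*p,.225],4.1)
E
```

```text
[0.47668388 0.13167538]
at [ 0.5103 -0.1345  0.1507] shift [264.7, -43.6, -74.5] turn [0.0019, 0.0002, -0.1097] t 26.27 joints [-12.  22.  28. 111. -13.  50.  20.] F [ 0.3 -0.6 -4.2] w 23.2
```

Call:
send_rows:
  commands:
    - [0,-15,-40,0,0,0]
    - [0,-40,-75,0,0,0]
    - [30,-44,-75,0,0,0]
    - [90,-44,-75,0,0,0]
    - [150,-44,-75,0,0,-0.05]
    - [210,-44,-75,0,0,-0.11]
    - [264,-44,-75,0,0,-0.11]
    - [264,-44,-75,0,0,-0.11]
    - [264,-44,-75,0,0,-0.11]

```text
t: 27.4
eef_pos: [0.4757, 0.1309, 0.2252]
orientation: [[-0.072, 0.997, 0.001], [0.997, 0.072, -0.001], [-0.001, 0.0, -1.0]]
wrist_force: [0.6, -1.1, -4.0]
grip_width: 0.0238
```

```bash
python3 -c "
from h import *
camera('scene')
chk('b','pics/i1.png')
go([.4767,.1317,.1505],4.1)"
```

```text
key head (array([593.5, 150.9]), array([76.9, 71.9]), 0.03) 104 [0.555  0.115  0.0988] [0.6319 0.1869 0.1168]
head in tool (array([1.9, 3.8]), array([74.7, 36.6]), -89.27) [1.800e-02 2.428e+01] 159
tcp [0.4755 0.1297 0.2253] F [-0.  -0.9 -5.1] t 27.5
at [0.4755 0.1297 0.2253] shift [1.9, 1.3, 74.8] turn [0.0003, 0.0005, -0.0021] t 27.5 joints [-39.  13.  21. 110.  -5.  59. -12.] F [-0.  -0.9 -5.1] w 23.5
```

View pics/i1.png

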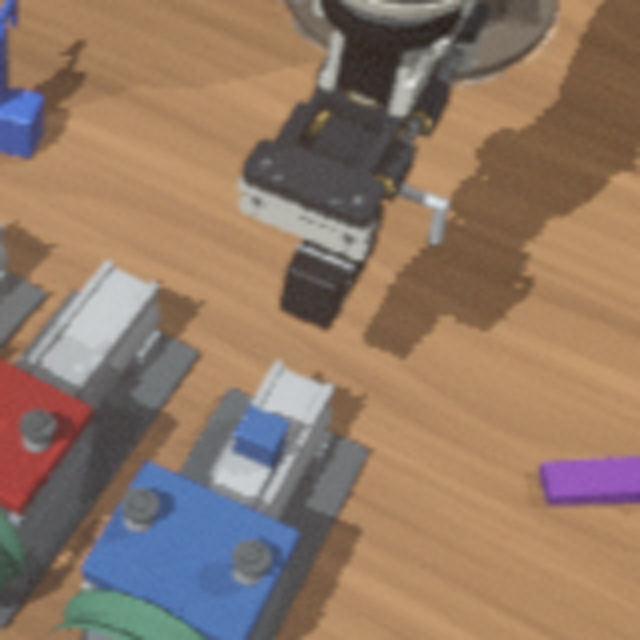

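Call:
send_rows:
  commands:
    - [1.2,0,30,0,0,0]
    - [1.2,0,60,0,0,0]
    - [1.2,0,72,0,0,0]
    - [1.2,0,75,0,0,0]
    - [1.2,0,75,0,0,0]

```text
t: 28.12
eef_pos: [0.4756, 0.132, 0.1509]
orientation: [[-0.071, 0.997, 0.001], [0.997, 0.071, 0.0], [0.0, 0.001, -1.0]]
wrist_force: [0.6, -0.5, -4.1]
grip_width: 0.0236
```

```bash
sed -i "s/y0,y1=(-.18,-.09) if col=='y' else (.09,.19)/y0,y1=(-.18,-.115) if col=='y' else (.09,.166)/" h.py; python3 -c "
from h import *
camera('scene')
chk('b','pics/i2.png')
go([.4767,.1317,.1505],4.1)"
```

```text
key head (array([592.3, 137.5]), array([73.9, 42.4]), 6.0) 107 [0.5545 0.1203 0.0983] [0.6312 0.1624 0.1155]
head in tool (array([1.6, 1.7]), array([78.4, 35. ]), 89.64) [-1.0000e-02  2.4952e+01] 108
tcp [0.4756 0.1323 0.1512] F [-0.1  0.5 -4.7] t 28.225
at [0.4756 0.1323 0.1512] shift [-0.6, 1.0, 0.7] turn [0.0016, -0.0006, -0.0003] t 28.23 joints [-37.  18.  20. 115.  -8.  48.  -9.] F [-0.1  0.5 -4.7] w 23.9
```

View pics/i2.png

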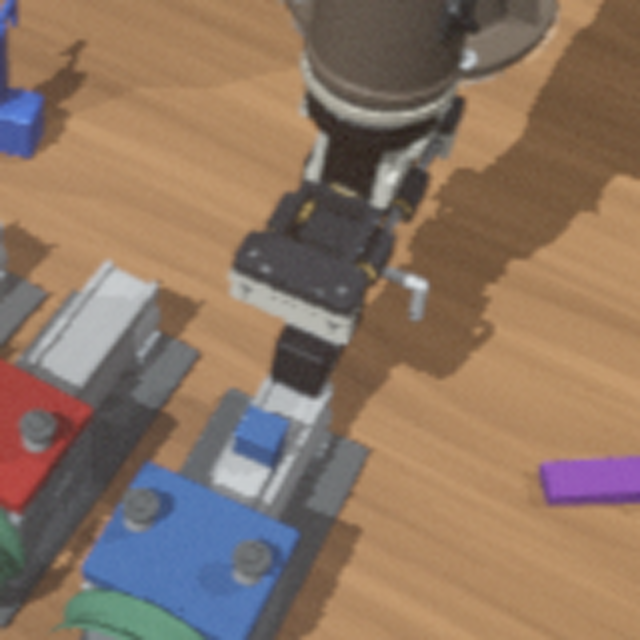

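Call:
send_rows:
  commands:
    - [0,15,0,0,0,0]
    - [0,32,0,0,0,0]
    - [0,48,0,0,0,0]
    - [0,64,0,0,0,0]
    - [0,50,0,0,0,0]
    - [0,30,0,0,0,0]
    - [0,30,0,0,0,0]

```text
t: 29.1
eef_pos: [0.5029, 0.1341, 0.1501]
orientation: [[-0.072, 0.997, -0.001], [0.997, 0.072, 0.0], [0.0, -0.001, -1.0]]
wrist_force: [0.7, 0.8, -4.8]
grip_width: 0.0241
```

Call:
send_rows:
  commands:
    - [0,18,0,0,0,0]
    - [0,34,0,0,0,0]
    - [0,48,0,0,0,0]
    - [0,35,0,0,0,0]
    - [0,20,0,0,0,0]
    - [0,20,0,0,0,0]

```text
t: 29.85
eef_pos: [0.5226, 0.1357, 0.1503]
orientation: [[-0.072, 0.997, -0.001], [0.997, 0.072, 0.0], [0.0, -0.001, -1.0]]
wrist_force: [-0.0, 0.5, -4.1]
grip_width: 0.0239
```

```bash
python3 -c "
from h import *
chk('b','pics/i3.png')"
```

```text
key head (array([611.9, 142. ]), array([40.8, 26.7]), 9.46) 105 [0.5914 0.1281 0.099 ] [0.6298 0.1585 0.116 ]
head in tool (array([1.4, 4.2]), array([69.4, 35.8]), -89.82) [6.000e-03 2.484e+01] 86
tcp [0.5237 0.1359 0.1505] F [ 1.  -0.3 -4. ] t 29.9
```

View pics/i3.png

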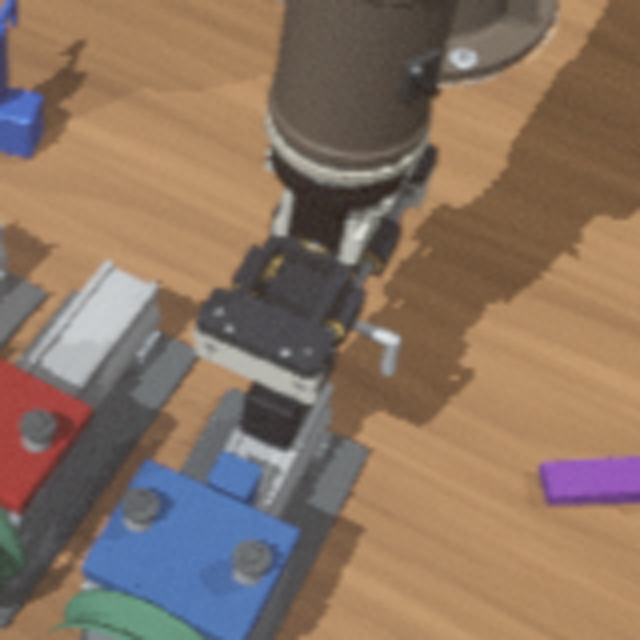

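Call:
send_rows:
  commands:
    - [0,12,0,0,0,0]
    - [0,26,0,0,0,0]
    - [0,38,0,0,0,0]
    - [0,25,0,0,0,0]
    - [0,5,0,0,0,0]
    - [0,0,0,0,0,0]

```text
t: 30.65
eef_pos: [0.5245, 0.1356, 0.1502]
orientation: [[-0.071, 0.997, 0.0], [0.997, 0.071, -0.0], [-0.0, 0.0, -1.0]]
wrist_force: [-0.2, 0.6, -3.9]
grip_width: 0.0237
```

Call:
send_rows:
  commands:
    - [0,12,0,0,0,0]
    - [0,26,0,0,0,0]
    - [0,39,0,0,0,0]

```text
t: 31.02
eef_pos: [0.5606, 0.1382, 0.1493]
orientation: [[-0.071, 0.997, -0.01], [0.997, 0.071, -0.001], [-0.0, -0.01, -1.0]]
wrist_force: [-32.5, -2.0, 13.7]
grip_width: 0.0235
```

Call:
send_rows:
  commands:
    - [0,-15,0,0,0,0]
    - [0,-45,0,0,0,0]
    - [0,-80,0,0,0,0]
    - [0,-90,0,0,0,0]
    - [0,-90,0,0,0,0]

```text
t: 31.65
eef_pos: [0.4746, 0.1323, 0.1506]
orientation: [[-0.072, 0.997, 0.001], [0.997, 0.072, 0.001], [0.0, 0.001, -1.0]]
wrist_force: [0.7, -0.3, -4.4]
grip_width: 0.0236
```

```bash
python3 -c "
from h import *
chk('b','pics/i4.png')
c=camera('scene');W=cloud(c)
for k,y in (('blue',.147),('red',-.004),('yellow',-.139)):
    P=W[box(W,.64,.70,y-.04,y+.04,.112,.128)]; print(k,'cap z',np.median(P[:,2]).round(4))
"
```

```text
key head (array([611.7, 142.2]), array([26.5, 20.5]), -81.74) 77 [0.6003 0.1286 0.1057] [0.6226 0.1565 0.1123]
head in tool (array([1.3, 0.7]), array([78.3, 35.5]), 89.54) [-1.6000e-02  2.5216e+01] 110
tcp [0.4753 0.1323 0.1507] F [ 1.2 -0.3 -4.9] t 31.7
blue cap z 0.1213
red cap z 0.1185
yellow cap z 0.121
```

View pics/i4.png

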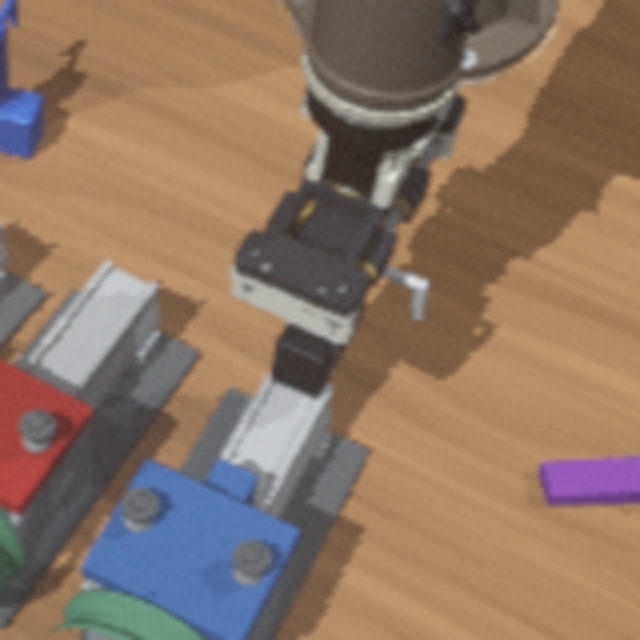

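```bash
cat >> h.py <<'E'
from scipy.spatial.transform import Rotation as Ro
B=np.array([.594,-.299,.205])
def hang(back,yb=36,phi=33,zb=95,yaw=11,xb=0,up=0,B=B):
    Rm=(Ro.from_euler('z',yaw,degrees=True)*Ro.from_euler('x',phi,degrees=True)).as_matrix()
    o=B-Rm@np.array([xb,yb,zb])/1000+Rm[:,2]*back/1000
    tcp=o+Rm[:,2]*.0675; tcp[2]+=up/1000
    Rt=np.stack([Rm[:,1],Rm[:,0],-Rm[:,2]],1)
    print("target",tcp.round(4)); go(tcp,0,Rt=Rt); return tcp,Rt
E
python3 -c "
from h import *
go([.48,.10,.36],4.1)
go([.52,-.25,.38],11)
hang(180)
"
```

```text
at [0.4755 0.1323 0.1506] shift [-32.5, 2.6, -209.4] turn [0.002, -0.0003, -0.0003] t 31.75 joints [-38.  18.  20. 115.  -8.  48.  -9.] F [-0.2 -0.  -4. ] w 23.8
at [0.4755 0.1323 0.1506] shift [-384.5, 17.6, -229.4] turn [0.0021, -0.0002, -0.1207] t 31.75 joints [-38.  18.  20. 115.  -8.  48.  -9.] F [-0.2 -0.  -4. ] w 23.8
target [ 0.6156 -0.4102  0.3133]
at [0.4755 0.1323 0.1506] shift [-551.0, 101.4, -162.6] turn [0.0368, 0.5751, -0.1167] t 31.75 joints [-38.  18.  20. 115.  -8.  48.  -9.] F [-0.2 -0.  -4. ] w 23.8
```

Call:
send_rows:
  commands:
    - [0,0,-50,0,0,0]
    - [0,0,-110,0,0,0]
    - [-30,5,-160,0,0,0]
    - [-80,10,-190,0,0,-0.03]
    - [-135,12,-210,0,0,-0.06]
    - [-190,14,-230,0,0,-0.09]
    - [-245,16,-230,0,0,-0.12]
    - [-300,17,-230,0,0,-0.12]
    - [-345,18,-230,0,0,-0.12]
    - [-375,18,-230,0,0,-0.12]
    - [-384,18,-230,0,0,-0.12]
    - [-384,18,-230,0,0,-0.12]

```text
t: 33.25
eef_pos: [0.5197, -0.25, 0.38]
orientation: [[-0.189, 0.982, -0.0], [0.982, 0.189, -0.0], [-0.0, -0.0, -1.0]]
wrist_force: [0.1, 0.8, -4.8]
grip_width: 0.0236
```

```bash
python3 -c "
from h import *
hang(180)
hang(180,up=50)
"
```

```text
target [ 0.6156 -0.4102  0.3133]
at [ 0.5197 -0.25    0.38  ] shift [-175.4, 63.9, 66.8] turn [0.0001, 0.5762, -0.0015] t 33.25 joints [ -7.  17.  37.  84. -10.  82.  42.] F [ 0.1  0.8 -4.8] w 23.6
target [ 0.6156 -0.4102  0.3633]
at [ 0.5197 -0.25    0.38  ] shift [-175.4, 63.9, 16.8] turn [0.0001, 0.5762, -0.0015] t 33.25 joints [ -7.  17.  37.  84. -10.  82.  42.] F [ 0.1  0.8 -4.8] w 23.6
```

Call:
send_rows:
  commands:
    - [-30,10,0,0,0.1,0]
    - [-75,25,0,0,0.2,0]
    - [-115,40,5,0,0.3,0]
    - [-150,55,12,0,0.4,0]
    - [-170,62,17,0,0.5,0]
    - [-175,64,17,0,0.576,0]
    - [-175,64,17,0,0.576,0]
    - [-175,64,17,0,0.576,0]
    - [-175,64,17,0,0.576,0]

```text
t: 34.38
eef_pos: [0.607, -0.4076, 0.3746]
orientation: [[-0.153, 0.988, 0.02], [0.855, 0.122, 0.505], [0.496, 0.094, -0.863]]
wrist_force: [0.5, 0.6, -4.2]
grip_width: 0.0235
```

```bash
python3 -c "
from h import *
camera('scene');c=camera('scene');crop(c,110,310,20,220,3,'pics/j1.png')
hang(180)
hang(100)
"
```

```text
target [ 0.6156 -0.4102  0.3133]
at [ 0.6071 -0.4074  0.3747] shift [-34.1, 2.3, 51.8] turn [0.1162, 0.0574, -0.0096] t 34.48 joints [ 42.  49.  -5.  34. -22. 115.  41.] F [-0.3 -0.4 -5.1] w 23.5
target [ 0.6073 -0.3674  0.2462]
at [ 0.6071 -0.4074  0.3747] shift [-29.6, -7.0, 131.1] turn [0.1162, 0.0574, -0.0096] t 34.48 joints [ 42.  49.  -5.  34. -22. 115.  41.] F [-0.3 -0.4 -5.1] w 23.5
```

View pics/j1.png

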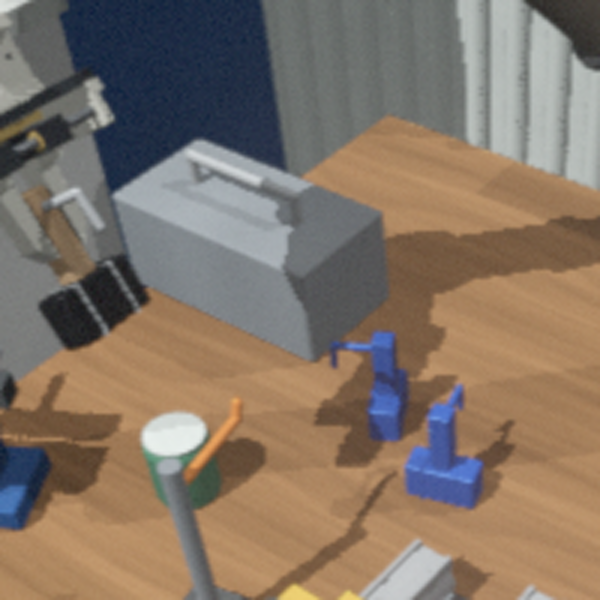

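Call:
send_rows:
  commands:
    - [-15,0,15,0.03,0.02,0]
    - [-30,-3,35,0.06,0.03,0]
    - [-30,-5,60,0.09,0.05,-0.01]
    - [-30,-7,80,0.116,0.057,-0.01]
    - [-30,-7,80,0.116,0.057,-0.01]
    - [-30,-7,80,0.116,0.057,-0.01]

```text
t: 35.22
eef_pos: [0.6056, -0.3953, 0.2907]
orientation: [[-0.159, 0.982, -0.102], [0.824, 0.189, 0.534], [0.544, 0.001, -0.839]]
wrist_force: [0.1, -0.9, -4.5]
grip_width: 0.0237
```

```bash
python3 -c "
from h import *
camera('scene');c=camera('scene');crop(c,110,310,20,220,3,'pics/j2.png')
print(sense()['orientation'].round(3),sense()['joints'].round(1))
hang(100)
"
```

```text
[[-0.159  0.982 -0.1  ]
 [ 0.825  0.188  0.534]
 [ 0.543  0.002 -0.84 ]] [ 45.2  54.2 -20.7  36.3  -8.6 113.2  38.4]
target [ 0.6073 -0.3674  0.2462]
at [ 0.6056 -0.3958  0.2913] shift [-1.4, 6.9, 52.9] turn [0.0035, 0.002, -0.0013] t 35.33 joints [ 45.  54. -21.  36.  -9. 113.  38.] F [ 0.2 -0.3 -4. ] w 23.8
```

View pics/j2.png

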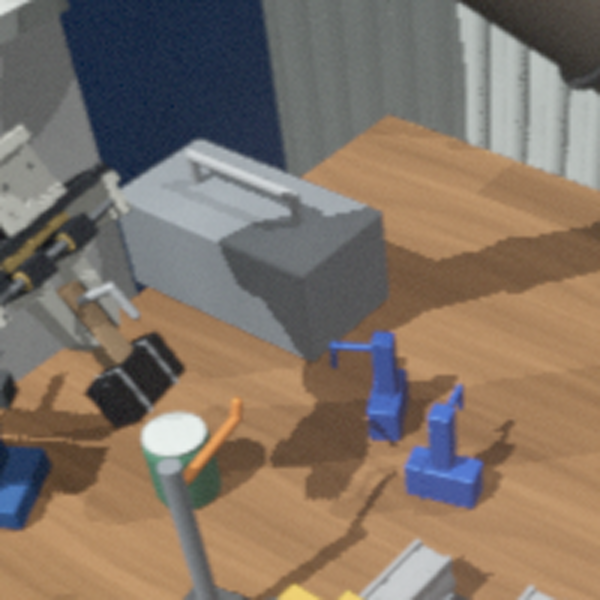

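Call:
send_rows:
  commands:
    - [0,4,15,0,0,0]
    - [-1,7,32,0,0,0]
    - [-1,7,46,0,0,0]
    - [-1,7,53,0,0,0]
    - [-1,7,53,0,0,0]

```text
t: 35.95
eef_pos: [0.607, -0.3666, 0.2457]
orientation: [[-0.159, 0.982, -0.101], [0.824, 0.188, 0.535], [0.544, 0.002, -0.839]]
wrist_force: [0.1, -0.1, -4.4]
grip_width: 0.0239
```

```bash
python3 - <<'E'
from h import *
for n in ('scene','top'):
    camera(n);c=camera(n);crop(c,*((110,270,90,250) if n=='scene' else (320,460,120,280)),4,f'pics/j3{n}.png')
    s=sense(); W=cloud(c); L=(W-s["eef_pos"])@s["orientation"]*1000; M=np.stack([L[...,1],L[...,0],67.5-L[...,2]],-1) # mallet frame
    m=box(M,-15,15,18,64,60,112); P=M[m]
    print(n,"crook pts",len(P))
    for y in range(20,64,6):
        q=P[abs(P[:,1]-y)<3]
        if len(q): print("  y",y,"x",q[:,0].min().round(1),q[:,0].max().round(1),"z",q[:,2].min().round(1),q[:,2].max().round(1))
    # bar in mallet frame
    m=box(W,.545,.64,-.36,-.24,.19,.215)&~box(M,-50,50,-20,20,-5,130); P=M[m]
    print(" bar",len(P),np.median(P,0),np.percentile(P,[5,95],axis=0).round(1).tolist(), np.polyfit(P[:,0],P[:,1],1).round(3))
print(s["joints"].round(1)); hang(0); hang(100)
E
```

```text
scene crook pts 73
  y 20 x -0.8 4.8 z 97.4 105.0
  y 26 x -1.1 2.0 z 99.5 105.5
  y 32 x 0.8 3.9 z 101.1 105.5
  y 38 x -0.2 4.9 z 100.1 105.5
  y 44 x 1.4 2.8 z 98.6 105.7
  y 50 x 0.7 3.4 z 100.5 105.5
  y 56 x -3.7 2.6 z 72.1 104.2
  y 62 x -4.4 4.7 z 70.5 103.7
 bar 131 [-1.43112075 38.64263692 -3.28422332] [[-40.9, 20.4, -9.3], [39.8, 41.9, 11.8]] [-1.1000e-02  3.6569e+01]
top crook pts 76
  y 20 x -2.4 -0.3 z 106.0 107.8
  y 26 x -4.4 0.9 z 105.4 107.2
  y 32 x -3.9 1.1 z 106.6 108.3
  y 38 x -5.2 2.0 z 103.5 107.2
  y 44 x -0.6 2.6 z 103.4 107.3
  y 50 x -4.5 0.4 z 106.1 108.4
  y 56 x -5.1 2.2 z 71.3 107.8
  y 62 x -3.6 2.0 z 79.0 107.3
 bar 150 [ 0.53408335 36.9563954  -1.56442255] [[-39.3, 32.0, -6.9], [41.4, 40.0, 2.8]] [-1.0000e-02  3.6639e+01]
[ 45.4  52.4 -21.5  46.7  -8.3 104.6  38.9]
target [ 0.5969 -0.3139  0.1623]
at [ 0.6074 -0.3668  0.2459] shift [-0.2, -0.5, 99.4] turn [0.0033, 0.001, -0.0011] t 36.15 joints [ 45.  52. -22.  47.  -8. 105.  39.] F [ 0.8  0.1 -4.4] w 24.2
target [ 0.6073 -0.3674  0.2462]
at [ 0.6074 -0.3668  0.2459] shift [-0.3, -0.2, -0.6] turn [0.0033, 0.001, -0.0011] t 36.15 joints [ 45.  52. -22.  47.  -8. 105.  39.] F [ 0.8  0.1 -4.4] w 24.2
```

View pics/j3scene.png

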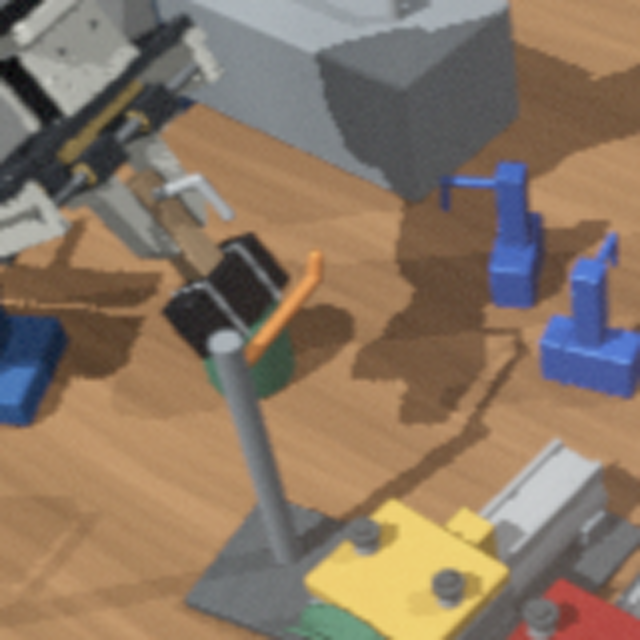

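View pics/j3top.png

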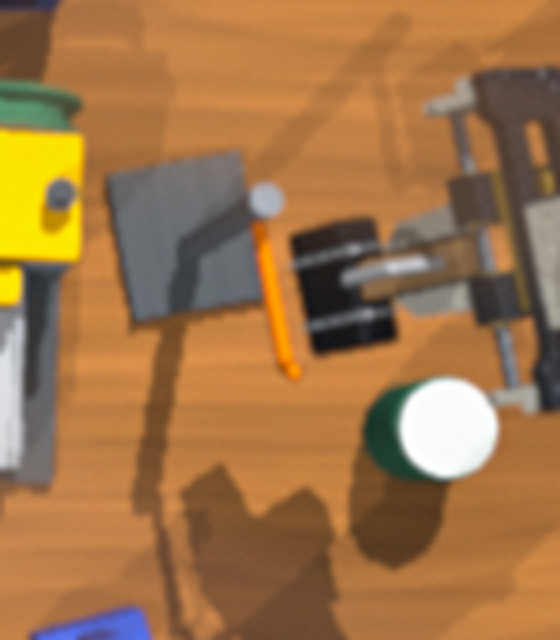

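Call:
send_rows:
  commands:
    - [0,-5,15,0,0,0]
    - [0,-5,32,0,0,0]
    - [0,-5,48,0,0,0]
    - [0,-5,64,0,0,0]
    - [0,-5,76,0,0,0]
    - [0,-5,84,0,0,0]
    - [0,-5,84,0,0,0]

```text
t: 37.02
eef_pos: [0.5936, -0.3221, 0.1747]
orientation: [[-0.159, 0.982, -0.102], [0.823, 0.189, 0.535], [0.545, 0.001, -0.839]]
wrist_force: [0.6, 0.4, -4.1]
grip_width: 0.0239
```

```bash
cat > k.py <<'E'
from h import *
import sys
for n in ('scene','top'):
    camera(n);c=camera(n);crop(c,*((110,270,90,250) if n=='scene' else (320,460,120,280)),4,f'pics/{sys.argv[1]}{n}.png')
    s=sense(); W=cloud(c); L=(W-s["eef_pos"])@s["orientation"]*1000; M=np.stack([L[...,1],L[...,0],67.5-L[...,2]],-1)
    hsv=cv2.cvtColor(c["image"],cv2.COLOR_RGB2HSV); org=(hsv[...,0]>5)&(hsv[...,0]<20)&(hsv[...,1]>190)&(hsv[...,2]>150)
    m=box(W,.54,.65,-.36,-.24,.19,.23)&org; P=M[m]
    print(n,"bar",len(P),np.median(P,0).round(1),np.percentile(P,[3,97],axis=0).round(1).tolist())
    m=box(M,-15,15,18,64,66,112)&~org; P=M[m]; print(" crook",len(P),np.percentile(P,[3,97],axis=0).round(1).tolist())
print(s["joints"].round(1),s["wrist_force"].round(1),s["t"]); hang(0,xb=5)
E
python3 k.py j4
```

```text
return _methods._mean(a, axis=axis, dtype=dtype,
  ret = um.true_divide(
Traceback (most recent call last):
  File "k.py", line 8, in <module>
    print(n,"bar",len(P),np.median(P,0).round(1),np.percentile(P,[3,97],axis=0).round(1).tolist())
                                                 ~~~~~~~~~~~~~^^^^^^^^^^^^^^^^^
IndexError: index -1 is out of bounds for axis 0 with size 0
```

View pics/j4scene.png

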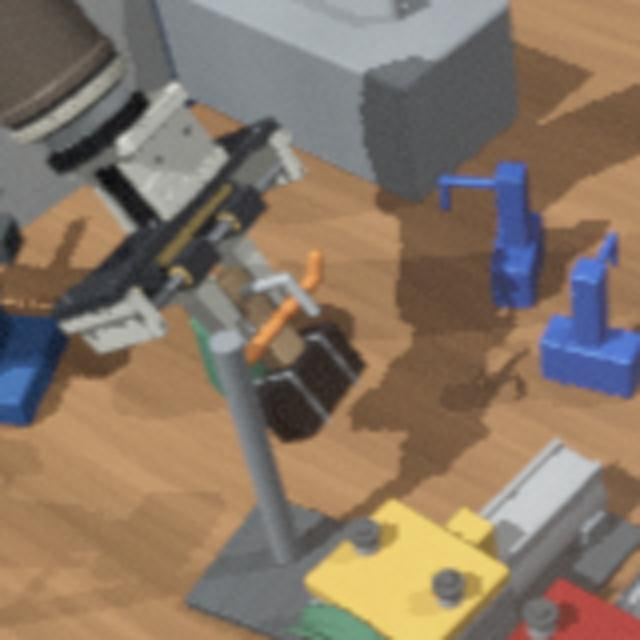

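```bash
sed -i 's/>190)&(hsv\[...,2\]>150)/>150)\&(hsv[...,2]>150)/' k.py; sed -i 's/np.percentile(P,\[3,97\],axis=0).round(1).tolist()/(np.percentile(P,[3,97],axis=0).round(1).tolist() if len(P) else None)/g' k.py; python3 k.py j4 2>&1 | grep -v Warn
```

```text
scene bar 48 [11.5 39.3 80.7] [[-39.1, 35.5, 77.5], [47.5, 44.4, 88.8]]
 crook 81 [[-6.6, 21.9, 73.9], [5.7, 62.2, 105.1]]
top bar 143 [ 8.3 37.3 83.4] [[-44.0, 30.8, 77.3], [51.0, 45.2, 93.9]]
 crook 76 [[-5.0, 20.0, 73.8], [5.2, 60.8, 108.3]]
[ 46.   50.5 -22.6  61.3  -8.   92.   40. ] [-0.4  0.4 -4.8] 37.325
target [ 0.592  -0.3149  0.1623]
at [ 0.5939 -0.3226  0.1752] shift [-0.3, -0.5, 15.1] turn [0.0029, 0.0007, -0.001] t 37.33 joints [ 46.  50. -23.  61.  -8.  92.  40.] F [-0.4  0.4 -4.8] w 23.6
```

View pics/j4top.png

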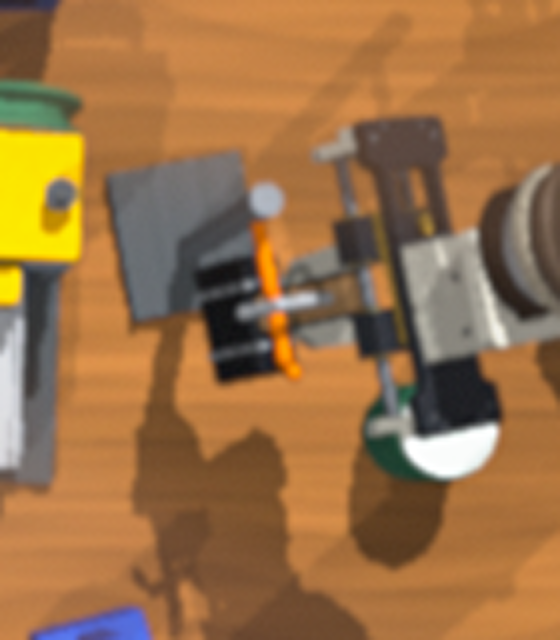

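Call:
send_rows:
  commands:
    - [-3,0,4,0,0,0]
    - [-6,0,8,0,0,0]
    - [-6,0,11,0,0,0]
    - [-6,0,11,0,0,0]
    - [-6,0,11,0,0,0]

```text
t: 37.95
eef_pos: [0.5937, -0.3213, 0.1625]
orientation: [[-0.159, 0.982, -0.101], [0.824, 0.189, 0.535], [0.545, 0.002, -0.839]]
wrist_force: [0.2, -1.0, -4.6]
grip_width: 0.0238
```

```bash
python3 k.py j5 2>&1 | grep -v Warn
```

```text
scene bar 44 [ 8.8 46.1 92.5] [[-39.1, 40.1, 89.3], [44.8, 51.9, 101.0]]
 crook 83 [[-3.7, 23.8, 73.1], [11.4, 61.7, 105.5]]
top bar 140 [ 8.4 43.7 94.9] [[-44.0, 37.0, 89.1], [51.2, 50.2, 105.5]]
 crook 78 [[-5.6, 22.0, 76.4], [4.4, 62.1, 109.2]]
[ 46.   50.9 -22.6  62.1  -7.8  90.8  40.3] [ 0.2 -0.4 -4.7] 38.15
target [ 0.592  -0.3149  0.1623]
at [ 0.5936 -0.3214  0.1625] shift [5.5, -0.4, 3.8] turn [0.0025, 0.0004, -0.001] t 38.15 joints [ 46.  51. -23.  62.  -8.  91.  40.] F [ 0.2 -0.4 -4.7] w 23.9
```

View pics/j5scene.png

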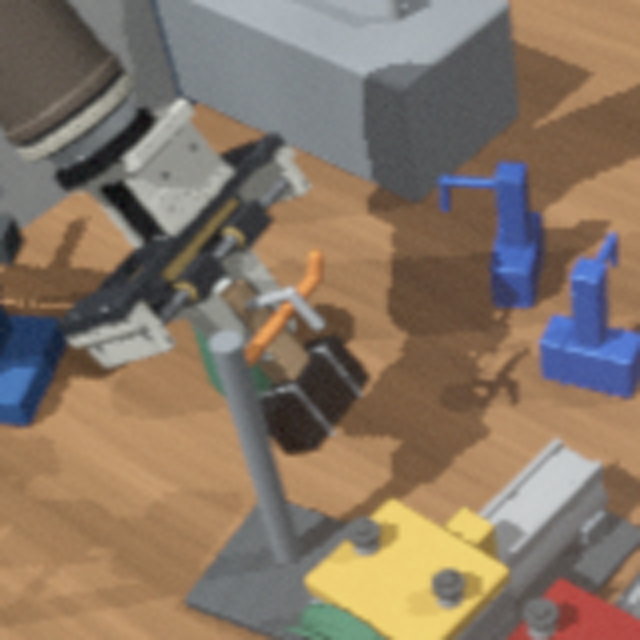

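Call:
send_rows:
  commands:
    - [0,0,1,0,0,0]
    - [0,0,2,0,0,0]
    - [0,0,2,0,0,0]

```text
t: 38.52
eef_pos: [0.5933, -0.3202, 0.1606]
orientation: [[-0.159, 0.982, -0.102], [0.823, 0.189, 0.535], [0.545, 0.001, -0.839]]
wrist_force: [0.9, 0.2, -4.6]
grip_width: 0.0239
```

Call:
send_rows:
  commands:
    - [0,0,1,0,0,0]
    - [0,0,1,0,0,0]

```text
t: 38.78
eef_pos: [0.5933, -0.3199, 0.1599]
orientation: [[-0.159, 0.982, -0.101], [0.824, 0.189, 0.535], [0.544, 0.002, -0.839]]
wrist_force: [-0.7, -1.2, -4.1]
grip_width: 0.0237
```

Call:
send_rows:
  commands:
    - [0,0,1,0,0,0]
    - [0,0,1,0,0,0]

```text
t: 39.02
eef_pos: [0.5933, -0.3197, 0.1596]
orientation: [[-0.159, 0.982, -0.101], [0.824, 0.188, 0.534], [0.544, 0.002, -0.839]]
wrist_force: [0.1, -2.4, 1.3]
grip_width: 0.0239
```

Call:
send_rows:
  commands:
    - [0,0,0,0,0,0]
    - [0,0,0,0,0,0]
    - [0,0,0,0,0,0]
    - [0,0,0,0,0,0]
  grip: 0
  force: 3

```text
t: 39.52
eef_pos: [0.5934, -0.3191, 0.1591]
orientation: [[-0.159, 0.982, -0.101], [0.823, 0.189, 0.535], [0.545, 0.002, -0.839]]
wrist_force: [2.3, -1.6, 0.8]
grip_width: 0.0246
```

```bash
python3 k.py j6 2>&1 | grep -v Warn
```

```text
scene bar 42 [ 9.9 46.1 96.5] [[-39.1, 42.0, 93.4], [46.7, 51.2, 104.1]]
 crook 80 [[-13.0, 22.3, 74.5], [10.4, 62.2, 106.3]]
top bar 141 [ 8.  43.4 99. ] [[-44.1, 36.5, 92.8], [51.0, 51.2, 110.9]]
 crook 77 [[-4.5, 20.8, 78.6], [6.1, 61.4, 109.9]]
[ 46.   50.9 -22.6  62.7  -7.8  90.2  40.3] [ 2.5 -1.7 -0.3] 39.725
target [ 0.592  -0.3149  0.1623]
at [ 0.5933 -0.3191  0.1591] shift [5.4, -0.5, -0.3] turn [0.0026, 0.0001, -0.0008] t 39.73 joints [ 46.  51. -23.  63.  -8.  90.  40.] F [ 2.5 -1.7 -0.3] w 24.3
```

View pics/j6scene.png

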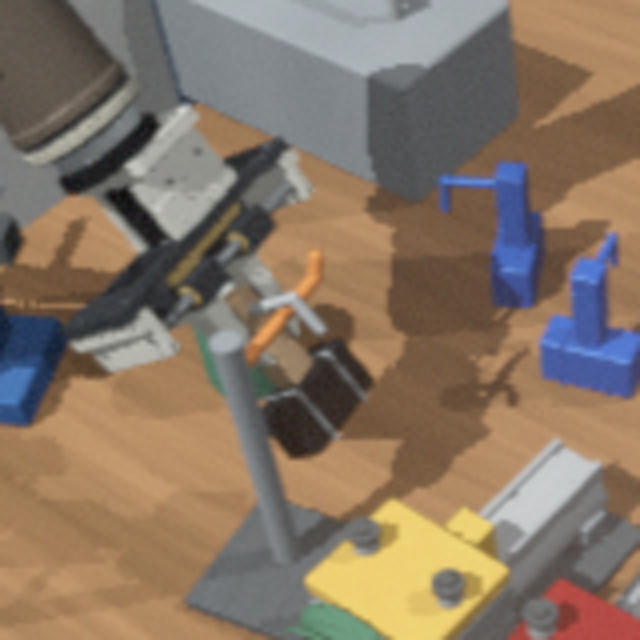

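View pics/j6top.png

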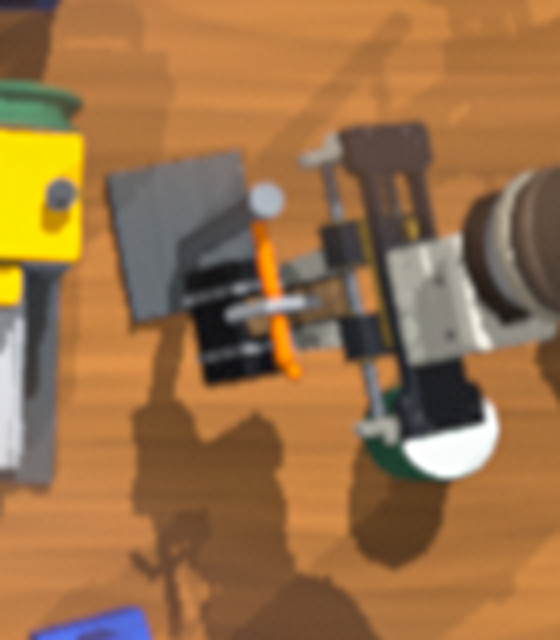

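Call:
send_rows:
  commands:
    - [0,0,0,0,0,0]
    - [0,0,0,0,0,0]
    - [0,0,0,0,0,0]
    - [0,0,0,0,0,0]
    - [0,0,0,0,0,0]
    - [0,0,0,0,0,0]
  grip: 0.34

```text
t: 40.48
eef_pos: [0.5932, -0.3192, 0.159]
orientation: [[-0.159, 0.982, -0.102], [0.824, 0.189, 0.535], [0.545, 0.001, -0.839]]
wrist_force: [-0.2, -0.4, -0.7]
grip_width: 0.0311
```

```bash
python3 k.py j7 2>&1 | grep -v Warn
```

```text
scene bar 44 [11.2 45.5 96.4] [[-37.9, 40.6, 92.6], [46.7, 49.7, 104.6]]
 crook 72 [[-11.9, 21.2, 76.0], [8.1, 56.9, 106.3]]
top bar 141 [ 7.1 43.5 98.7] [[-43.9, 36.7, 93.2], [51.5, 51.5, 109.2]]
 crook 66 [[-4.3, 21.4, 75.9], [4.7, 55.3, 108.8]]
[ 46.   50.9 -22.6  62.7  -7.8  90.2  40.3] [0.  0.6 0.2] 40.675
target [ 0.592  -0.3149  0.1623]
at [ 0.5931 -0.3192  0.159 ] shift [5.6, -0.3, -0.4] turn [0.0023, 0.0001, -0.0011] t 40.67 joints [ 46.  51. -23.  63.  -8.  90.  40.] F [0.  0.6 0.2] w 31.4
```

View pics/j7scene.png

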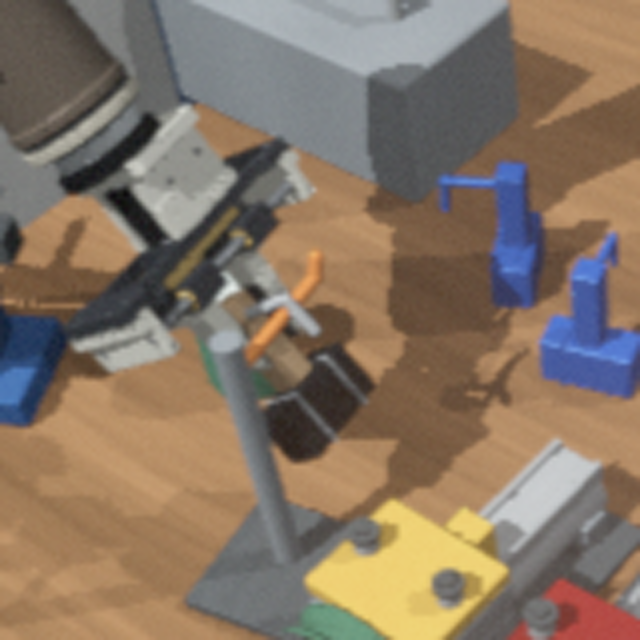

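View pics/j7top.png

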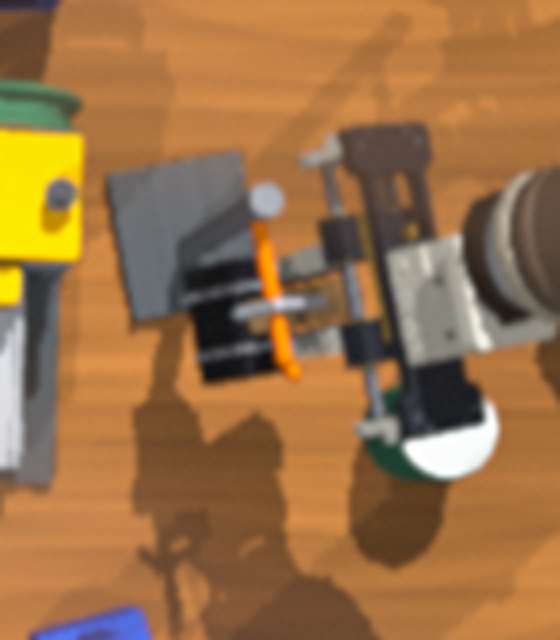

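Call:
send_rows:
  commands:
    - [0,0,0,0,0,0]
    - [0,0,0,0,0,0]
    - [0,0,0,0,0,0]
    - [0,0,-4,0,0,0]
    - [0,0,-12,0,0,0]
    - [0,0,-25,0,0,0]
    - [0,0,-45,0,0,0]
    - [0,0,-70,0,0,0]
    - [0,0,-100,0,0,0]
    - [0,0,-120,0,0,0]
    - [0,0,-120,0,0,0]
    - [0,0,-120,0,0,0]
  grip: 0.55

```text
t: 42.18
eef_pos: [0.6053, -0.383, 0.2591]
orientation: [[-0.159, 0.982, -0.102], [0.823, 0.189, 0.535], [0.545, 0.001, -0.838]]
wrist_force: [0.6, -0.5, -0.1]
grip_width: 0.0504
```

```bash
python3 - <<'E'
from h import *
for n in('scene','top'):
    c=camera(n); W=cloud(c); cv2.imwrite(f'pics/k{n}.png',c['image'][:,:,::-1]);crop(c,*((110,270,90,250) if n=='scene' else (320,460,120,280)),4,f'pics/k2{n}.png')
    for k,y in (('blue',.147),('red',-.004),('yellow',-.139)):
        P=W[box(W,.64,.70,y-.04,y+.04,.112,.128)]; print(k,'cap z',np.median(P[:,2]).round(4))
s=sense();print(s['joints'].round(1),s['wrist_force'].round(1),s['t'],s['eef_pos'])
E
```

```text
blue cap z 0.1213
red cap z 0.1186
yellow cap z 0.1211
blue cap z 0.1214
red cap z 0.119
yellow cap z 0.1215
[ 45.6  53.5 -21.2  42.6  -8.2 107.9  39.1] [-0.2  0.1  0.6] 42.275 [ 0.60511555 -0.38278675  0.25892769]
```

View pics/k2scene.png

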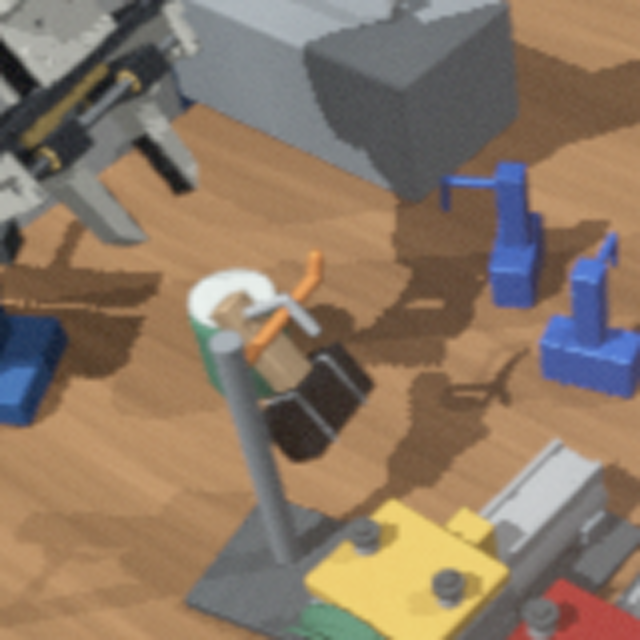

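View pics/ktop.png

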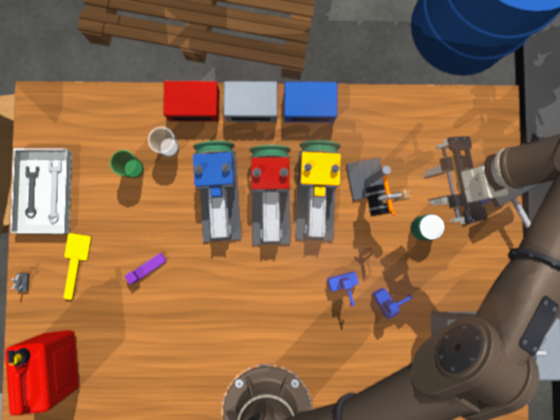

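Call:
send_rows:
  commands:
    - [0,0,0,0,0,0]
    - [0,0,0,0,0,0]
    - [0,0,0,0,0,0]
    - [0,0,0,0,0,0]
    - [0,0,0,0,0,0]
    - [0,0,0,0,0,0]
    - [0,0,0,0,0,0]
    - [0,0,0,0,0,0]

```text
t: 43.28
eef_pos: [0.6054, -0.3834, 0.2597]
orientation: [[-0.159, 0.982, -0.102], [0.824, 0.189, 0.535], [0.545, 0.001, -0.839]]
wrist_force: [0.5, 0.4, -0.3]
grip_width: 0.0506
```

```bash
python3 - <<'E'
from h import *
old=cv2.imread('pics/kscene.png')[:,:,::-1].astype(int)
c=camera('scene'); d=abs(c['image'].astype(int)-old).sum(2); r=d[140:220,150:220]; print("diff mallet region",r.mean(),d[300:380,450:540].mean(), (r>90).sum())
W=cloud(c); P=W[box(W,.5,.7,-.33,-.2,.08,.13)]; print(len(P),P[:,2].min())
for k in ('jar_a','grease_tin'):
    for r in outline_of(k,c)[:2]:
        Q=W[r['region']]; print(k,round(r['confidence'],2),np.nanmedian(Q,0).round(3))
E
```

```text
diff mallet region 5.154464285714286 3.6543055555555557 0
361 0.08048299092949018
jar_a 0.92 [0.676 0.396 0.062]
jar_a 0.78 [0.739 0.292 0.058]
grease_tin 0.61 [ 0.526 -0.456  0.082]
```

View pics/kscene.png

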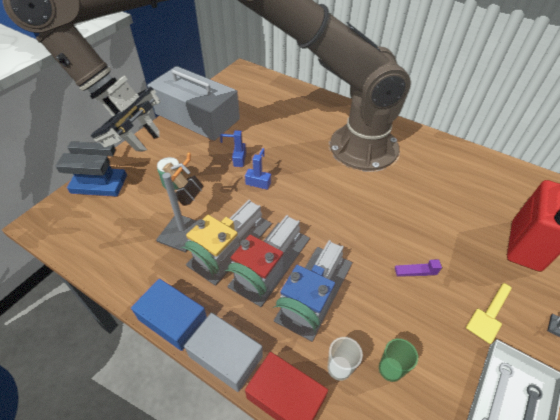

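```bash
python3 -c "
from plant import *
print(hand_in())"
```

```text
the job is handed in; nothing more can be done
None
```

The job is handed in. The blue and yellow keys are tapped home in their hubs and the mallet hangs still on the peg; `hand_in()` reports no verdict. No red key was on the bench, so the red hub stays empty. The purple look-alike and the blue mallets were left alone.

I laid each key in its keyseat with the gripper and let go about 47 mm short of home. The mallet then tapped each key up to its hub. I tilted the mallet to its hanging angle before setting the crook on the bar, and eased the grip off before opening.

Last checks, at about 43 s of the 210 s:
- **Keys:** in the scene camera the blue cap stands 2.8 mm and the yellow cap 2.5 mm above where they started. The brief gives 2.5 mm for a key fully home. Both heads measured within 1 mm of the home position. I did not measure the press on the caps directly.
- **Mallet:** two pictures just over a second apart showed no movement, and the wrist force was near zero.
- **Jars and tin:** the two jars are where they started. One reading put the tin 18 mm off, which I put down to the mallet partly hiding it. In the top view it had not moved.

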